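# Pack the wooden toy kit and secure its lid

### The job

Pack the toy kit: take up the cup and pour the wooden legs out of it into the open kit box, put every toy body lying on the bench in the box too, and stand the empty cup upright in the middle of the cork coaster. When everything is in the box, shut its lid fully, and only then turn both turnbuttons square across the lid's edge. Leave the glue bottle and the sanding block where they are.

Things in the scene. Friction and masses are not known exactly. Their poses are not given: they have to be found in the camera images.
- kit_box: open wooden kit box fixed to the bench, outside 172 (its x) x 212 (its y) x 70 mm high, walls and floor 6 mm; origin at the centre of its underside, z up. The lid is hinged along the top of its +x wall; two wooden bosses (34 x 30 mm, 74 mm high) on the outside of its -x wall, at y = -65 and +65 mm, carry the turnbuttons
- box_floor (a point): centre of the box's inner floor (inside 160 x 200 mm, 64 mm deep), axes as the box
- lid_hinge (a point): middle of the lid's hinge line, at the top of the box's +x wall, 86 mm in +x of the box centre and 70 mm up; axes as the box, the hinge line runs along y
- lid (a joint): lid angle in rad: 0 shut flat on the box, 1.57 upright, starts leaning back open at 1.68 to 1.85 (stop at 2.0). The lid is a plain plywood board 172 x 212 x 8 mm; its stiff hinge (about 0.45 N m) holds it wherever it is left
- turnbutton0 (a joint): angle in rad of the wooden turnbutton at the box's y = -65 mm: near 0 (starts 0 to 0.4) its bar lies along the box's -x wall clear of the lid, 1.57 square across the lid's edge (secured); grows anticlockwise seen from above; stops at -0.05 and 1.7; friction about 0.06 N m
- turnbutton1 (a joint): the same for the turnbutton at y = +65 mm
- turnbutton0_grip (a point): grip point of turnbutton0, on its upright turning axis (104 mm in -x of the box centre, 102 mm above the bench). A raised thumb wing 12 mm thick, 44 mm long, from 86 to 114 mm above the bench, stands on a flat bar 18 x 72 mm; wing and bar lie along this point's y axis
- turnbutton1_grip (a point): the same for turnbutton1
- cup: straight round aluminium cup, outside diameter 68 mm, 85 mm high, wall 3 mm, floor 4 mm, about 0.12 kg, no handle; origin at the centre of its underside, z towards its mouth. Starts upright on the bench, holding the legs
- cup_rim (a point): centre of the cup's mouth, 85 mm above its underside
- coaster: flat square cork mat 110 x 110 x 4 mm fixed to the bench; origin at the centre of its underside
- leg0: wooden toy leg, block 18 x 18 x 26 mm (26 along its z), 12 g; origin at its centre; starts in the cup; leg0 to leg3 (the lower layer) are always there, and one to four of leg4..leg7 (the upper layer); the rest are absent (None)
- leg1: wooden toy leg, block 18 x 18 x 26 mm (26 along its z), 12 g; origin at its centre; starts in the cup; leg0 to leg3 (the lower layer) are always there, and one to four of leg4..leg7 (the upper layer); the rest are absent (None)
- leg2: wooden toy leg, block 18 x 18 x 26 mm (26 along its z), 12 g; origin at its centre; starts in the cup; leg0 to leg3 (the lower layer) are always there, and one to four of leg4..leg7 (the upper layer); the rest are absent (None)
- leg3: wooden toy leg, block 18 x 18 x 26 mm (26 along its z), 12 g; origin at its centre; starts in the cup; leg0 to leg3 (the lower layer) are always there, and one to four of leg4..leg7 (the upper layer); the rest are absent (None)
- leg4: wooden toy leg, block 18 x 18 x 26 mm (26 along its z), 12 g; origin at its centre; starts in the cup; leg0 to leg3 (the lower layer) are always there, and one to four of leg4..leg7 (the upper layer); the rest are absent (None)
- leg5: wooden toy leg, block 18 x 18 x 26 mm (26 along its z), 12 g; origin at its centre; starts in the cup; leg0 to leg3 (the lower layer) are always there, and one to four of leg4..leg7 (the upper layer); the rest are absent (None)
- leg6: wooden toy leg, block 18 x 18 x 26 mm (26 along its z), 12 g; origin at its centre; starts in the cup; leg0 to leg3 (the lower layer) are always there, and one to four of leg4..leg7 (the upper layer); the rest are absent (None)
- leg7: wooden toy leg, block 18 x 18 x 26 mm (26 along its z), 12 g; origin at its centre; starts in the cup; leg0 to leg3 (the lower layer) are always there, and one to four of leg4..leg7 (the upper layer); the rest are absent (None)
- toy0: wooden toy body, block 70 (x) x 34 (y) x 26 (z) mm, 50 g; origin at the centre of its underside; starts lying on the bench; two or three of toy0..toy2 are present, the rest are absent (None)
- toy1: wooden toy body, block 70 (x) x 34 (y) x 26 (z) mm, 50 g; origin at the centre of its underside; starts lying on the bench; two or three of toy0..toy2 are present, the rest are absent (None)
- toy2: wooden toy body, block 70 (x) x 34 (y) x 26 (z) mm, 50 g; origin at the centre of its underside; starts lying on the bench; two or three of toy0..toy2 are present, the rest are absent (None)
- glue: bystander: white glue bottle 60 mm diameter, 170 mm high, standing; origin at its underside
- sander: bystander: sanding block 130 x 65 x 40 mm; origin at its underside
Not all that is in view belongs to the job. What is shaped like the toy0 but pink or purple is not meant.

How it is judged (in metres and radians):
On the way, in this order (a step that is already met when the one before it is completed fails the run):
1. the cup is tipped over the box to pour (angle between cup's own z axis and vertical above 1.2 rad and x of cup_rim in the frame of box_floor between -0.1 and 0.1 m and y of cup_rim in the frame of box_floor between -0.14 and 0.14 m), for 0.1 s.
2. all legs and toy bodies are in the box, the cup is not in it, and the lid is still open (x of leg0 in the frame of box_floor between -0.085 and 0.085 m and y of leg0 in the frame of box_floor between -0.105 and 0.105 m and z of leg0 in the frame of box_floor between -0.005 and 0.062 m and x of leg1 in the frame of box_floor between -0.085 and 0.085 m and y of leg1 in the frame of box_floor between -0.105 and 0.105 m and z of leg1 in the frame of box_floor between -0.005 and 0.062 m and x of leg2 in the frame of box_floor between -0.085 and 0.085 m and y of leg2 in the frame of box_floor between -0.105 and 0.105 m and z of leg2 in the frame of box_floor between -0.005 and 0.062 m and x of leg3 in the frame of box_floor between -0.085 and 0.085 m and y of leg3 in the frame of box_floor between -0.105 and 0.105 m and z of leg3 in the frame of box_floor between -0.005 and 0.062 m and x of leg4 in the frame of box_floor between -0.085 and 0.085 m and y of leg4 in the frame of box_floor between -0.105 and 0.105 m and z of leg4 in the frame of box_floor between -0.005 and 0.062 m and x of leg5 in the frame of box_floor between -0.085 and 0.085 m and y of leg5 in the frame of box_floor between -0.105 and 0.105 m and z of leg5 in the frame of box_floor between -0.005 and 0.062 m and x of leg6 in the frame of box_floor between -0.085 and 0.085 m and y of leg6 in the frame of box_floor between -0.105 and 0.105 m and z of leg6 in the frame of box_floor between -0.005 and 0.062 m and x of leg7 in the frame of box_floor between -0.085 and 0.085 m and y of leg7 in the frame of box_floor between -0.105 and 0.105 m and z of leg7 in the frame of box_floor between -0.005 and 0.062 m and x of toy0 in the frame of box_floor between -0.085 and 0.085 m and y of toy0 in the frame of box_floor between -0.105 and 0.105 m and z of toy0 in the frame of box_floor between -0.005 and 0.062 m and x of toy1 in the frame of box_floor between -0.085 and 0.085 m and y of toy1 in the frame of box_floor between -0.105 and 0.105 m and z of toy1 in the frame of box_floor between -0.005 and 0.062 m and x of toy2 in the frame of box_floor between -0.085 and 0.085 m and y of toy2 in the frame of box_floor between -0.105 and 0.105 m and z of toy2 in the frame of box_floor between -0.005 and 0.062 m and value of joint lid above 0.5 rad and horizontal distance between cup and kit_box above 0.1 m), for 0.2 s.
3. the lid is shut while both turnbuttons are still clear of it (value of joint lid below 0.04 rad and value of joint each of turnbutton0, turnbutton1 below 0.8 rad and x of leg0 in the frame of box_floor between -0.085 and 0.085 m and y of leg0 in the frame of box_floor between -0.105 and 0.105 m and z of leg0 in the frame of box_floor between -0.005 and 0.062 m and x of leg1 in the frame of box_floor between -0.085 and 0.085 m and y of leg1 in the frame of box_floor between -0.105 and 0.105 m and z of leg1 in the frame of box_floor between -0.005 and 0.062 m and x of leg2 in the frame of box_floor between -0.085 and 0.085 m and y of leg2 in the frame of box_floor between -0.105 and 0.105 m and z of leg2 in the frame of box_floor between -0.005 and 0.062 m and x of leg3 in the frame of box_floor between -0.085 and 0.085 m and y of leg3 in the frame of box_floor between -0.105 and 0.105 m and z of leg3 in the frame of box_floor between -0.005 and 0.062 m and x of leg4 in the frame of box_floor between -0.085 and 0.085 m and y of leg4 in the frame of box_floor between -0.105 and 0.105 m and z of leg4 in the frame of box_floor between -0.005 and 0.062 m and x of leg5 in the frame of box_floor between -0.085 and 0.085 m and y of leg5 in the frame of box_floor between -0.105 and 0.105 m and z of leg5 in the frame of box_floor between -0.005 and 0.062 m and x of leg6 in the frame of box_floor between -0.085 and 0.085 m and y of leg6 in the frame of box_floor between -0.105 and 0.105 m and z of leg6 in the frame of box_floor between -0.005 and 0.062 m and x of leg7 in the frame of box_floor between -0.085 and 0.085 m and y of leg7 in the frame of box_floor between -0.105 and 0.105 m and z of leg7 in the frame of box_floor between -0.005 and 0.062 m and x of toy0 in the frame of box_floor between -0.085 and 0.085 m and y of toy0 in the frame of box_floor between -0.105 and 0.105 m and z of toy0 in the frame of box_floor between -0.005 and 0.062 m and x of toy1 in the frame of box_floor between -0.085 and 0.085 m and y of toy1 in the frame of box_floor between -0.105 and 0.105 m and z of toy1 in the frame of box_floor between -0.005 and 0.062 m and x of toy2 in the frame of box_floor between -0.085 and 0.085 m and y of toy2 in the frame of box_floor between -0.105 and 0.105 m and z of toy2 in the frame of box_floor between -0.005 and 0.062 m), for 0.2 s.
4. both turnbuttons are turned across the lid (value of joint lid below 0.04 rad and value of joint each of turnbutton0, turnbutton1 above 1.35 rad), for 0.2 s.
At the end, for the whole second after the job is handed in: All legs and toy bodies present lie inside the box, the lid is shut (under 0.04 rad), both turnbuttons are turned to at least 1.35 rad (square across is 1.57), and the cup stands upright (within 0.1 rad) and at rest on the coaster, within 30 mm of its centre (all of step 4 and x of leg0 in the frame of box_floor between -0.085 and 0.085 m and y of leg0 in the frame of box_floor between -0.105 and 0.105 m and z of leg0 in the frame of box_floor between -0.005 and 0.062 m and x of leg1 in the frame of box_floor between -0.085 and 0.085 m and y of leg1 in the frame of box_floor between -0.105 and 0.105 m and z of leg1 in the frame of box_floor between -0.005 and 0.062 m and x of leg2 in the frame of box_floor between -0.085 and 0.085 m and y of leg2 in the frame of box_floor between -0.105 and 0.105 m and z of leg2 in the frame of box_floor between -0.005 and 0.062 m and x of leg3 in the frame of box_floor between -0.085 and 0.085 m and y of leg3 in the frame of box_floor between -0.105 and 0.105 m and z of leg3 in the frame of box_floor between -0.005 and 0.062 m and x of leg4 in the frame of box_floor between -0.085 and 0.085 m and y of leg4 in the frame of box_floor between -0.105 and 0.105 m and z of leg4 in the frame of box_floor between -0.005 and 0.062 m and x of leg5 in the frame of box_floor between -0.085 and 0.085 m and y of leg5 in the frame of box_floor between -0.105 and 0.105 m and z of leg5 in the frame of box_floor between -0.005 and 0.062 m and x of leg6 in the frame of box_floor between -0.085 and 0.085 m and y of leg6 in the frame of box_floor between -0.105 and 0.105 m and z of leg6 in the frame of box_floor between -0.005 and 0.062 m and x of leg7 in the frame of box_floor between -0.085 and 0.085 m and y of leg7 in the frame of box_floor between -0.105 and 0.105 m and z of leg7 in the frame of box_floor between -0.005 and 0.062 m and x of toy0 in the frame of box_floor between -0.085 and 0.085 m and y of toy0 in the frame of box_floor between -0.105 and 0.105 m and z of toy0 in the frame of box_floor between -0.005 and 0.062 m and x of toy1 in the frame of box_floor between -0.085 and 0.085 m and y of toy1 in the frame of box_floor between -0.105 and 0.105 m and z of toy1 in the frame of box_floor between -0.005 and 0.062 m and x of toy2 in the frame of box_floor between -0.085 and 0.085 m and y of toy2 in the frame of box_floor between -0.105 and 0.105 m and z of toy2 in the frame of box_floor between -0.005 and 0.062 m and horizontal distance between cup and coaster below 0.03 m and angle between cup's own z axis and vertical below 0.1 rad and height (world z) of cup below 0.012 m and linear speed of cup below 0.02 m/s); the robot touches nothing.
It fails at once if the glue bottle or the sanding block is moved more than 30 mm (distance of any of glue, sander from where it was at the start of the episode above 0.03 m).
Of leg4, leg5, leg6, leg7 only 1 to 4 are there at a start; the rules pass over those that are not, and their reading is None.
Of toy0, toy1, toy2 only 2 to 3 are there at a start; the rules pass over those that are not, and their reading is None.
At some moment in a run one of toy0, toy1, toy2 may be knocked a few centimetres aside while the robot is not near it.
Once in a run the grip may slacken for a moment while it holds something.
It also fails if it takes over 210 s, if anything falls off the work surface, if the arm or the gripper's body presses on something with over 40 N, if the wrist force passes 120 N, or if a joint passes its speed limit or range.

### The arm

A 6-joint arm with a two-finger parallel gripper is mounted at the origin on the work surface. World frame = base frame: x ahead of the robot, y to its left, z up, the work surface at z = 0. Lengths are in mm, angles in rad, forces in N, time in s.
With the tool pointing down it reaches from about 275 to 825 mm from the base axis. Payload 4.9 kg.
Tool frame: the origin (TCP) lies at the very end of the fingers, on their centre line; the grasp point (between the pads) lies 19 mm behind it; z points along the fingers, y is the direction in which the jaws open and shut (so a half turn about z gives the same grasp; the last joint's range is limited). The gripper opens to 85 mm and grips with 20 to 120 N. Pads are 22 mm wide; open, the fingers measure 114 mm over their backs; the gripper's body (76 mm by 85 mm) begins 54 mm behind the grasp point. The pads swing forward as they close: fully open they stand 13 mm farther back than shut.
Start: joints at [1.096, 0.326, -0.193, 1.052, 0, 1.437], TCP at [183.828, 518.388, 209.981] pointing down, gripper open.
Joint ranges: [-2.65, 2.65], [-0.97, 1.79], [-1.3, 1.35], [-1.93, 2.1], [-1.47, 1.37], [-3.14, 3.14]. Speed limits (rad/s): [2.57, 2.57, 3.14, 3.14, 3.14, 3.14].

### API

Orientations are given as [roll, pitch, yaw] about the fixed x, y, z axes, in that order (R = Rz(yaw) Ry(pitch) Rx(roll)).
In Python, from bench import bot, solve_ik, imaging gives the robot as it stands. Calls block until the motion is done:
- bot.move_ptp(position, orientation): joint-space move of the TCP to a pose.
- bot.movel(position, rot=None, max_speed=150, threshold=None): straight line of the TCP; rot=None keeps the orientation; max_speed is the mean speed in mm/s. With threshold (N) it stops when the force on the tool has changed by that much, and returns True; else False.
- bot.move_j(angles): joint-space move.
- bot.grip(opening, effort=None): opening from 0.0 (shut) to 1.0 (fully open); effort is the grip in N (None keeps the last); returns when the fingers have stopped.
- bot.dwell(seconds).
- solve_ik(position, orientation): joint angles nearest the present ones, or None.
- bot.get_state(): the state.
- imaging.capture(name): name is "side" or "top"; returns the picture (420x560x3 uint8, blue, green, red); there is no depth.
- imaging.camera_model(name): a dict with "K" (3x3 intrinsics, pixels), "k1" (the pictures are not rectified: a ray, as slopes to the right and down, at radius r is drawn at 1 + k1 r^2 times it, then the intrinsics apply), "position" and "rotation" of the camera in the world. Camera axes: x right, y up, looking along -z (the intrinsics and any distortion apply to the point x, -y, -z); pixel columns grow to the right and rows downward; lengths in mm; the calibration is good to about 2 mm. A picture is of the moment at which its call begins. camera_model takes no time and is no camera call.
A pose or a line that the arm cannot do raises bot.IKError and nothing moves.
- bot.sign_off(): hands the job in, once; it reports no verdict.
The state is a dict: "t": time; "qpos": joint angles; "joint_velocities": joint speeds; "effort": joint torques, N m; "tcp_pos": TCP position; "orientation": TCP orientation; "contact_force": force on the tool from outside, world axes, zero at the start; "wrist_torque": the same for the moment, N m; "opening": opening from 0.0 (shut) to 1.0 (fully open).
Only numpy, scipy, OpenCV 4.12 (cv2) and the standard library are available. Lean on these libraries where they do the work, as an engineer would, in place of code of your own. Each camera call takes 0.05 s, during which the arm holds its last target.

## Working session

There is one attempt and no reset: what is moved stays moved. The work goes in short steps, each a Python script; the robot and the scene stay as the last script left them, time stands still between calls to the robot, and variables do not carry over. Pictures are saved under pics/ and viewed, and the job is handed in when it is done.

```bash
ls -la; mkdir -p pics
cat > h.py <<'E'
import numpy as np, cv2
from bench import bot, solve_ik, imaging
def cam(n):
    m=imaging.camera_model(n); return np.array(m["K"],float),float(m["k1"]),np.array(m["position"],float),np.array(m["rotation"],float)
def ray(n,u,v):
    K,k1,p,R=cam(n)
    d=cv2.undistortPoints(np.array([[[u,v]]],float),K,np.array([k1,0,0,0,0.]))[0,0]
    w=R@np.array([d[0],-d[1],-1]); return p,w/np.linalg.norm(w)
def onz(n,u,v,z):
    p,w=ray(n,u,v); return p+w*(z-p[2])/w[2]
def proj(n,P):
    K,k1,p,R=cam(n); P=np.atleast_2d(np.array(P,float)); c=(P-p)@R
    c=c*np.array([1,-1,-1]); s=c[:,:2]/c[:,2:]; r2=(s**2).sum(1,keepdims=True); s=s*(1+k1*r2)
    return s*np.array([K[0,0],K[1,1]])+K[:2,2]
def tri(u1,v1,u2,v2,n1="top",n2="side"):
    p,a=ray(n1,u1,v1);q,b=ray(n2,u2,v2)
    s=np.linalg.lstsq(np.stack([a,-b],1),q-p,rcond=None)[0]
    x=p+a*s[0];y=q+b*s[1]; return (x+y)/2,np.linalg.norm(x-y)
def snap(n,f,crop=None,scale=1):
    im=imaging.capture(n)
    cv2.imwrite("pics/raw_"+f+".png",im)
    o=im
    if crop: x0,y0,x1,y1=crop; o=im[y0:y1,x0:x1]
    if scale!=1:o=cv2.resize(o,None,fx=scale,fy=scale,interpolation=cv2.INTER_CUBIC)
    cv2.imwrite("pics/"+f+".png",o); return im
E
python3 - <<'E'
from h import *
for n in("top","side"):
    snap(n,n+"0",scale=1.4); print(n,*cam(n))
print(bot.get_state())
E
```

```text
total 12
drwxr-xr-x  3 agent agent 4096 Dec  7 02:47 .
drwxr-xr-x 23 root  root  4096 Dec  7 02:47 ..
drwxr-xr-x  2 agent agent 4096 Dec  7 02:47 pics
top [[448.62685908   0.         278.21526989]
 [  0.         448.62685908 211.50762651]
 [  0.           0.           1.        ]] 0.04788722946149351 [ 351.89703268   41.72519401 1149.86348513] [ 0.08540006 -0.00424679 -1.59151842]
side [[482.50544207   0.         280.91970639]
 [  0.         482.50544207 213.38559311]
 [  0.           0.           1.        ]] -0.04067479966094757 [ 318.38225215 -795.91385753  925.66709372] [ 0.77660428 -0.01779426 -0.14695757]
{'t': 0.1, 'qpos': array([ 1.09582468e+00,  3.26838978e-01, -1.93456136e-01,  1.05203206e+00,
       -2.19359781e-05,  1.43657849e+00]), 'joint_velocities': array([-0.00016263, -0.0024102 ,  0.00291114, -0.00143787, -0.00037502,
       -0.00108166]), 'effort': array([ 5.12836759e-04, -4.44237220e+01,  2.63038892e+01,  7.89832760e-03,
       -1.21398566e-04,  3.82167386e-06]), 'tcp_pos': array([183.56017745, 517.88132273, 209.30747766]), 'orientation': array([-3.14007264e+00, -1.83112246e-04,  2.80083872e+00]), 'contact_force': array([ 0.38137642, -0.54613883, -0.02424778]), 'wrist_torque': array([-0.02393721, -0.01264167, -0.02429079]), 'opening': 0.9983287364718884}
```

```bash
python3 - <<'E'
s=open('h.py').read()
s=s.replace('np.array(m["rotation"],float)\n','Rot.from_euler("xyz",np.array(m["rotation"],float)).as_matrix()\n').replace('import numpy as np, cv2','import numpy as np, cv2\nfrom scipy.spatial.transform import Rotation as Rot')
open('h.py','w').write(s)
E
python3 -c "
from h import *
print(onz('top',280,210,0),onz('side',280,210,0),proj('top',[0,0,0]))"
```

```text
[454.01280297  30.13093977   0.        ] [4.67292030e+02 1.14579918e+02 1.13686838e-13] [[296.09208708 392.92258976]]
```

View pics/top0.png

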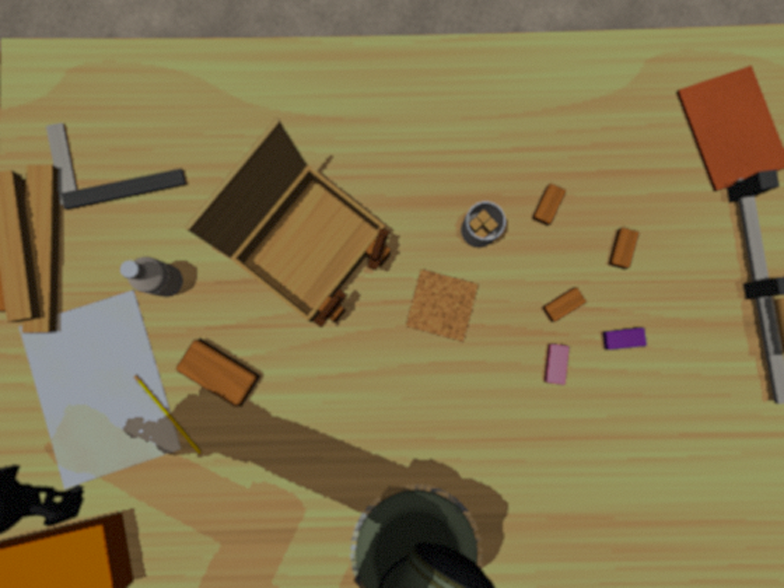

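View pics/side0.png

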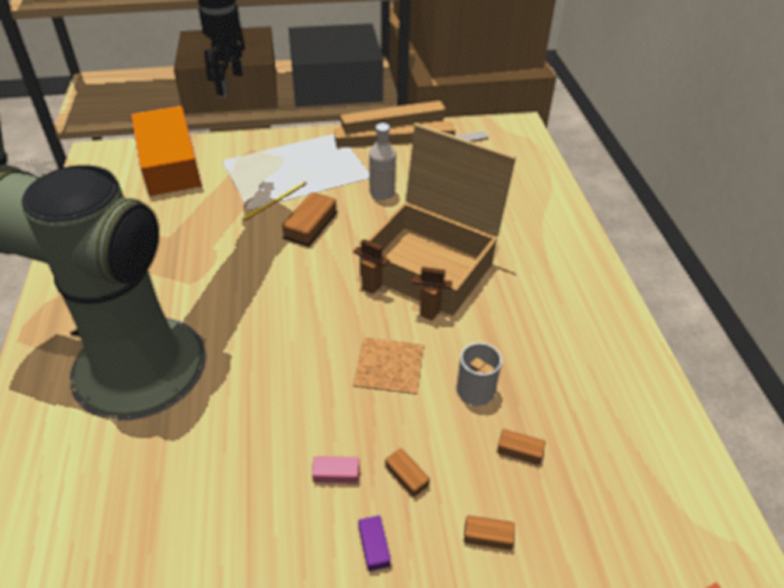

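Run:
```python
import cv2
im=cv2.imread('pics/raw_top0.png')
a=cv2.resize(im[80:240,130:290],None,fx=3.6,fy=3.6,interpolation=cv2.INTER_CUBIC);cv2.imwrite('pics/c1.png',a)
a=cv2.resize(im[110:290,280:480],None,fx=3.3,fy=3.3,interpolation=cv2.INTER_CUBIC);cv2.imwrite('pics/c2.png',a)
im=cv2.imread('pics/raw_side0.png')
a=cv2.resize(im[80:230,240:390],None,fx=3.8,fy=3.8,interpolation=cv2.INTER_CUBIC);cv2.imwrite('pics/c3.png',a)
```

```text
(no output)
```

View pics/c1.png

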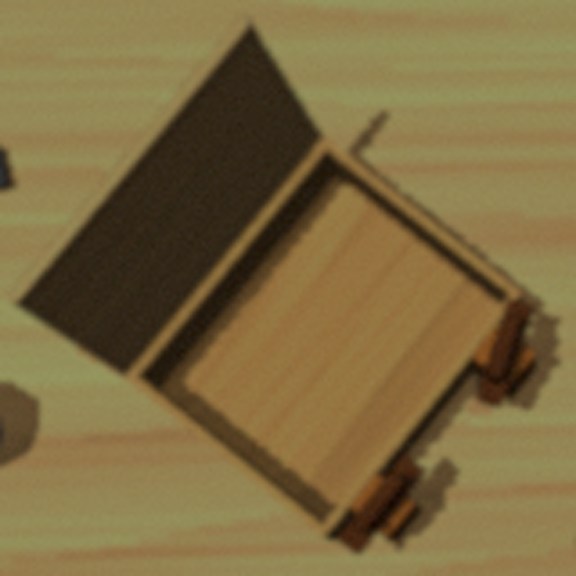

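View pics/c2.png

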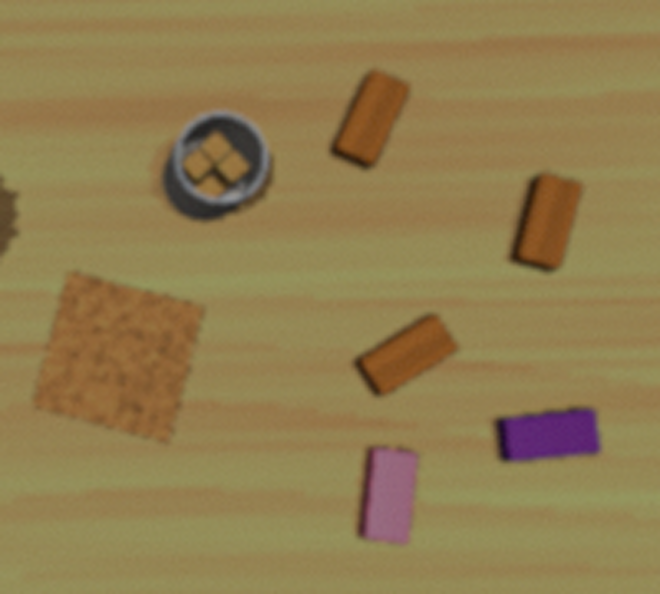

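View pics/c3.png

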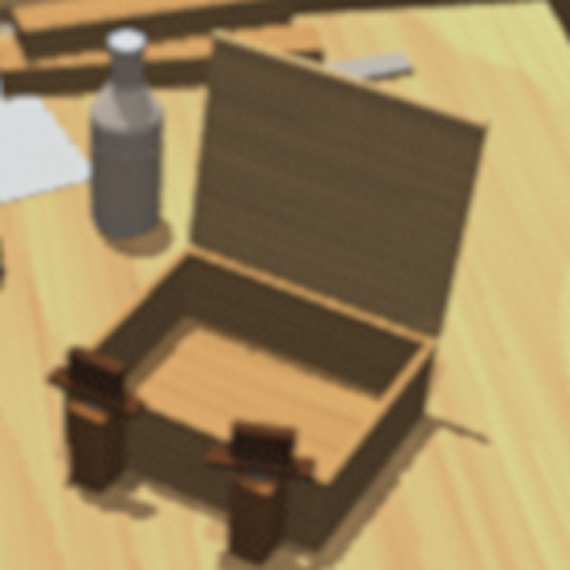

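```bash
cat > meas.py <<'E'
from h import *
def c1(x,y): return (x+.5)/3.6-.5+130,(y+.5)/3.6-.5+80
C=[onz("top",*c1(*p),70)[:2] for p in [(325,140),(132,375),(332,535),(525,295)]]
C=np.array(C);print(C.round(1));print([np.linalg.norm(C[i]-C[(i+1)%4]).round(1) for i in range(4)])
print("box c",C.mean(0), "yaw",np.arctan2(*( (C[0]-C[3]+C[1]-C[2])[::-1])), np.arctan2(*((C[1]-C[0]+C[2]-C[3])[::-1]))-np.pi/2)
# lid far corners
im=cv2.imread('pics/raw_top0.png');hsv=cv2.cvtColor(im,cv2.COLOR_BGR2HSV)
for p in [(160,275),(390,145),(440,175),(403,218),(345,215),(345,160)]: print(p,hsv[p[1],p[0]])
E
python3 meas.py
```

```text
[[675.8 173.3]
 [517.  304.4]
 [406.6 171.6]
 [566.5  39.4]]
[np.float64(206.0), np.float64(172.7), np.float64(207.5), np.float64(172.9)]
box c [541.46103214 172.17956028] yaw 0.8819320659311642 0.8804340582214305
(160, 275) [ 15 189 140]
(390, 145) [ 14 190 141]
(440, 175) [ 13 188  95]
(403, 218) [ 14 195 127]
(345, 215) [ 20 119 148]
(345, 160) [ 20 142  88]
```

```bash
cat > det.py <<'E'
from h import *
def toys(im,lo=None,dark=40):
    hsv=cv2.cvtColor(im,cv2.COLOR_BGR2HSV)
    m=((hsv[...,0]>=8)&(hsv[...,0]<=17)&(hsv[...,1]>165)&(hsv[...,2]>95)).astype(np.uint8)*255
    out=[]
    for c in cv2.findContours(m,cv2.RETR_EXTERNAL,cv2.CHAIN_APPROX_NONE)[0]:
        if not 120<cv2.contourArea(c)<900: continue
        P=np.array([onz("top",*p[0],26)[:2] for p in c.astype(float)],np.float32)
        (cx,cy),(w,h),a=cv2.minAreaRect(P)
        if h>w: a+=90
        L,S=max(w,h),min(w,h)
        if not(55<L<90 and 25<S<50): continue
        out.append((cx,cy,np.deg2rad(a),L,S,c[:,0].mean(0)))
    return out,m
def cup(im,near=None):
    pass
E
python3 - <<'E'
from det import *
im=cv2.imread('pics/raw_top0.png')
o,m=toys(im)
for t in o: print([np.round(x,2) for x in t])
# coaster corners from c2
def c2(x,y): return (x+.5)/3.3-.5+280,(y+.5)/3.3-.5+110
C=np.array([onz("top",*c2(*p),4)[:2] for p in [(70,270),(205,306),(170,442),(34,407)]])
print(C.round(1),C.mean(0)); print([np.linalg.norm(C[i]-C[(i+1)%4]).round(1) for i in range(4)])
A=onz("top",*c2(221-48,158),85);B=onz("top",*c2(221+48,158),85);D=onz("top",*c2(221,158-48),85);E=onz("top",*c2(221,158+48),85)
print("cup",(A+B)/2,np.linalg.norm(A-B),(D+E)/2,np.linalg.norm(D-E))
# side cross check: cup rim center, display px (480,362)/1.4
x=(480.5/1.4-.5,363.5/1.4-.5); print(onz('side',*x,85))
c,r=proj('top',[541.5,172.2,6])[0],None
print(proj('side',[[541.5,172.2,6],[o[0][0],o[0][1],26],[o[1][0],o[1][1],26],[o[2][0],o[2][1],26]])*1.4)
E
```

```text
[np.float64(428.44), np.float64(-278.03), np.float64(2.1), np.float64(66.46), np.float64(32.14), array([403.25, 216.79])]
[np.float64(527.83), np.float64(-389.43), np.float64(2.83), np.float64(66.41), np.float64(30.64), array([446.2 , 176.33])]
[np.float64(611.7), np.float64(-258.19), np.float64(2.68), np.float64(66.57), np.float64(31.8), array([392.52, 144.86])]
[[ 500.4  -24.5]
 [ 470.1 -128.8]
 [ 365.1  -98.3]
 [ 394.2    6. ]] [432.46640617 -61.40052829]
[np.float64(108.6), np.float64(109.3), np.float64(108.3), np.float64(110.5)]
cup [ 569.81635575 -131.80034775   85.        ] 69.83055986260787 [ 569.90198798 -131.8147576    85.        ] 70.83321832226406
[ 570.59375845 -141.13573275   85.        ]
[[424.57092059 268.25830629]
 [404.6186382  467.74203446]
 [486.68230852 528.32345839]
 [518.90325586 442.13157457]]
```

```bash
python3 - <<'E'
from h import *
a=np.linspace(0,2*np.pi,40)
rim=np.c_[570+34*np.cos(a),-132+34*np.sin(a),0*a+85]
for n,(x0,y0,x1,y1) in dict(side=(310,220,380,300),top=(320,130,370,180)).items():
    im=cv2.imread(f'pics/raw_{n}0.png'); s=6
    o=cv2.resize(im[y0:y1,x0:x1],None,fx=s,fy=s,interpolation=cv2.INTER_CUBIC)
    for R in (rim,rim*[1,1,0]):
        p=(proj(n,R)+.5-[x0,y0])*s-.5
        cv2.polylines(o,[p.round().astype(int)],True,(0,0,255))
    cv2.imwrite(f'pics/cup_{n}.png',o)
E
python3 -c "
import cv2,numpy as np
a=cv2.imread('pics/cup_side.png');b=cv2.imread('pics/cup_top.png');b=cv2.copyMakeBorder(b,0,a.shape[0]-b.shape[0],0,0,0);cv2.imwrite('pics/cups.png',np.hstack([a,b]))"
```

```text
(no output)
```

View pics/cups.png

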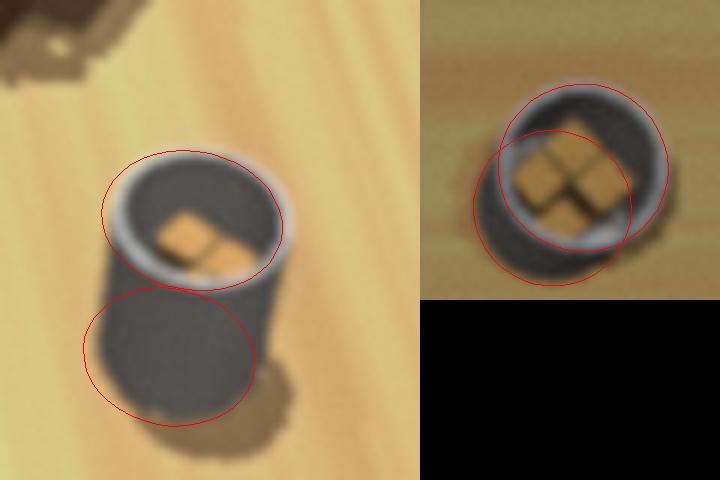

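```bash
cat >> h.py <<'E'
BC=np.array([541.5,172.2]);BY=0.881
def b2w(x,y,z=0):
    c,s=np.cos(BY),np.sin(BY); return [BC[0]+c*x-s*y,BC[1]+s*x+c*y,z]
def down(w): # tool down, tool x along angle w
    return [np.pi,0,w]
def side_or(psi,th,roll=0,flip=1):
    z=np.array([np.cos(psi)*np.cos(th),np.sin(psi)*np.cos(th),-np.sin(th)])
    y=flip*np.array([-np.sin(psi),np.cos(psi),0]); x=np.cross(y,z)
    R=np.stack([x,y,z],1)@Rot.from_euler("z",roll).as_matrix()
    return Rot.from_matrix(R).as_euler("xyz").tolist()
def tcp_for(gp,psi,th,d):  # TCP when point d behind TCP is at gp
    z=np.array([np.cos(psi)*np.cos(th),np.sin(psi)*np.cos(th),-np.sin(th)])
    return (np.array(gp)+d*z).tolist()
E
python3 - <<'E'
from h import *
print("toys")
for x,y,a in[(428.4,-278,2.1),(527.8,-389.4,2.83),(611.7,-258.2,2.68)]:
    for k in(-1,0):
        for z in (4,): q=solve_ik([x,y,z],down(a+k*np.pi));print(k,None if q is None else np.round(q,2))
print("box")
for y in(-72,-20,32):
    for k in(-1,0):
        q=solve_ik(b2w(10,y,14),down(BY+k*np.pi));print(k,None if q is None else np.round(q,2))
print("cup")
for th in (0,.15,.3):
  for fl in(1,-1):
    for psi in(-.23,.0):
      q=solve_ik(tcp_for([570,-132,55],psi,th,27),side_or(psi,th,0,fl));print(th,fl,psi,None if q is None else np.round(q,2))
print("coaster")
for th in (0,.15,.3):
  for fl in(1,-1):
    for psi in (-.14,):
      q=solve_ik(tcp_for([432.5,-61.4,60],psi,th,27),side_or(psi,th,0,fl));print(th,fl,psi,None if q is None else np.round(q,2))
print("pour")
for th in (0,.15):
  for fl in(1,-1):
   for psi in(.3,.6,BY):
    for r in (0,-2.2,2.2):
      q=solve_ik(tcp_for(b2w(0,10,175),psi,th,27),side_or(psi,th,r,fl));print(th,fl,psi,r,None if q is None else np.round(q,2))
E
```

```text
toys
-1 [-0.72  0.49 -0.55  0.53  0.   -2.82]
0 [-0.72  0.49 -0.55  0.53  0.    0.32]
-1 [-0.75  0.7  -0.13  0.74  0.    2.71]
0 [-0.75  0.7  -0.13  0.74  0.   -0.44]
-1 [-0.51  0.72 -0.1   0.75  0.    3.09]
0 [-0.51  0.72 -0.1   0.75  0.   -0.05]
box
-1 [ 0.1   0.63 -0.24  0.7   0.   -0.78]
0 [ 0.1   0.63 -0.24  0.7   0.    2.36]
-1 [ 0.16  0.59 -0.33  0.65  0.   -0.72]
0 [ 0.16  0.59 -0.33  0.65  0.    2.42]
-1 [ 0.23  0.55 -0.41  0.62  0.   -0.65]
0 [ 0.23  0.55 -0.41  0.62  0.    2.49]
cup
0 1 -0.23 None
0 1 0.0 None
0 -1 -0.23 None
0 -1 0.0 None
0.15 1 -0.23 None
0.15 1 0.0 None
0.15 -1 -0.23 None
0.15 -1 0.0 None
0.3 1 -0.23 None
0.3 1 0.0 None
0.3 -1 -0.23 None
0.3 -1 0.0 None
coaster
0 1 -0.14 None
0 -1 -0.14 None
0.15 1 -0.14 None
0.15 -1 -0.14 None
0.3 1 -0.14 None
0.3 -1 -0.14 None
pour
0 1 0.3 0 None
0 1 0.3 -2.2 None
0 1 0.3 2.2 None
0 1 0.6 0 None
0 1 0.6 -2.2 None
0 1 0.6 2.2 None
0 1 0.881 0 None
0 1 0.881 -2.2 None
0 1 0.881 2.2 None
0 -1 0.3 0 None
0 -1 0.3 -2.2 None
0 -1 0.3 2.2 None
0 -1 0.6 0 None
0 -1 0.6 -2.2 None
0 -1 0.6 2.2 None
0 -1 0.881 0 None
0 -1 0.881 -2.2 None
0 -1 0.881 2.2 None
0.15 1 0.3 0 None
0.15 1 0.3 -2.2 None
0.15 1 0.3 2.2 None
0.15 1 0.6 0 None
0.15 1 0.6 -2.2 None
0.15 1 0.6 2.2 None
0.15 1 0.881 0 [-0.35  0.85 -1.28 -1.7   1.2  -0.4 ]
0.15 1 0.881 -2.2 [-0.35  0.85 -1.28 -1.7   1.2  -2.6 ]
0.15 1 0.881 2.2 [-0.35  0.85 -1.28 -1.7   1.2   1.8 ]
0.15 -1 0.3 0 None
0.15 -1 0.3 -2.2 None
0.15 -1 0.3 2.2 None
0.15 -1 0.6 0 None
0.15 -1 0.6 -2.2 None
0.15 -1 0.6 2.2 None
0.15 -1 0.881 0 [-0.35  0.85 -1.28 -1.7   1.2   2.74]
0.15 -1 0.881 -2.2 [-0.35  0.85 -1.28 -1.7   1.2   0.54]
0.15 -1 0.881 2.2 [-0.35  0.85 -1.28 -1.7   1.2  -1.34]<sys>:0: UserWarning: Gimbal lock detected. Setting third angle to zero since it is not possible to uniquely determine all angles.
```

```bash
python3 -W ignore - <<'E'
from h import *
def scan(name,gp,ths,roll=0):
    print(name)
    for th in ths:
        ok=[]
        for psi in np.arange(-3.1,3.1,.1):
            for fl in(1,-1):
                q=solve_ik(tcp_for(gp,psi,th,27),side_or(psi,th,roll,fl))
                if q is not None: ok.append((round(float(psi),1),fl,round(float(q[4]),2),round(float(q[5]),1)))
        print(th,[o[0] for o in ok if o[1]==1],[o for o in ok[:1]+ok[-1:]])
scan("cup",[570,-132,55],[0,.15,.3,.5,.7])
scan("coaster",[432.5,-61.4,60],[0,.15,.3,.5,.7])
scan("pour",b2w(0,10,175),[0,.15,.3,.5])
scan("pour hi",b2w(0,10,230),[0,.15,.3,.5])
E
```

```text
cup
0 [-1.8, -1.7, -1.6, 0.9, 1.0, 1.1, 1.2, 1.3] [(-1.8, 1, -1.21, -3.1), (1.3, -1, 1.02, -0.0)]
0.15 [-2.1, -2.0, -1.9, -1.8, -1.7, -1.6, -1.5, -1.4, -1.3, -1.2, -1.1, -1.0, 0.4, 0.5, 0.9, 1.0, 1.1, 1.2, 1.3, 1.4, 1.5, 1.6] [(-2.1, 1, -0.96, 2.9), (1.6, -1, 0.79, 0.2)]
0.3 [-2.3, -2.2, -2.1, -2.0, -1.9, -1.8, -1.7, -1.6, -1.5, -1.4, -1.3, -1.2, -1.1, -1.0, -0.9, -0.8, 0.2, 0.3, 0.4, 0.5, 0.6, 0.7, 0.8, 0.9, 1.0, 1.1, 1.2, 1.3, 1.4, 1.5, 1.6, 1.7, 1.8] [(-2.3, 1, -0.78, 2.8), (1.8, -1, 0.64, 0.2)]
0.5 [-2.6, -2.5, -2.4, -2.3, -2.2, -2.1, -2.0, -1.9, -1.8, -1.7, -1.6, -1.5, -1.4, -1.3, -1.2, -1.1, -1.0, -0.9, -0.8, -0.7, -0.6, -0.5, 0.0, 0.1, 0.2, 0.3, 0.4, 0.5, 0.6, 0.7, 0.8, 0.9, 1.0, 1.1, 1.2, 1.3, 1.4, 1.5, 1.6, 1.7, 1.8, 1.9, 2.0, 2.1] [(-2.6, 1, -0.54, 2.8), (2.1, -1, 0.41, 0.2)]
0.7 [-3.1, -3.0, -2.9, -2.8, -2.7, -2.6, -2.5, -2.4, -2.3, -2.2, -2.1, -2.0, -1.9, -1.8, -1.7, -1.6, -1.5, -1.4, -1.3, -1.2, -1.1, -1.0, -0.9, -0.8, -0.7, -0.6, -0.5, -0.4, -0.3, -0.2, -0.1, 0.0, 0.1, 0.2, 0.3, 0.4, 0.5, 0.6, 0.7, 0.8, 0.9, 1.0, 1.1, 1.2, 1.3, 1.4, 1.5, 1.6, 1.7, 1.8, 1.9, 2.0, 2.1, 2.
[... 2331 characters left out ...]
1.33, -3.1), (1.7, -1, 1.11, -0.0)]
0.15 [-1.4, -1.3, -1.2, -1.1, -1.0, -0.9, -0.8, -0.7, -0.6, -0.5, -0.4, -0.3, 0.9, 1.0, 1.4, 1.5, 1.6, 1.7, 1.8, 1.9, 2.0] [(-1.4, 1, -1.06, 2.9), (2.0, -1, 0.88, 0.2)]
0.3 [-1.6, -1.5, -1.4, -1.3, -1.2, -1.1, -1.0, -0.9, -0.8, -0.7, -0.6, -0.5, -0.4, -0.3, -0.2, 0.8, 0.9, 1.0, 1.1, 1.2, 1.3, 1.4, 1.5, 1.6, 1.7, 1.8, 1.9, 2.0, 2.1, 2.2] [(-1.6, 1, -0.88, 2.8), (2.2, -1, 0.72, 0.3)]
0.5 [-1.9, -1.8, -1.7, -1.6, -1.5, -1.4, -1.3, -1.2, -1.1, -1.0, -0.9, -0.8, -0.7, -0.6, -0.5, -0.4, -0.3, -0.2, -0.1, 0.0, 0.1, 0.4, 0.5, 0.6, 0.7, 0.8, 0.9, 1.0, 1.1, 1.2, 1.3, 1.4, 1.5, 1.6, 1.7, 1.8, 1.9, 2.0, 2.1, 2.2, 2.3, 2.4] [(-1.9, 1, -0.63, 2.7), (2.4, -1, 0.55, 0.3)]
```

```bash
python3 -W ignore - <<'E'
from h import *
for name,gp in(("cup",[570,-132,57]),("lift",[570,-132,180]),("coaster",[432.5,-61.4,61]),("pour",b2w(-10,5,170)),("mid",[520,0,180])):
  for th in(.2,.3):
    for psi in(1.1,1.3,1.4,1.5,1.7):
      for fl in (1,-1):
        q=solve_ik(tcp_for(gp,psi,th,27),side_or(psi,th,0,fl)); print(name,th,psi,fl,None if q is None else np.round(q,2))
E
```

```text
cup 0.2 1.1 1 [-0.86  1.15 -0.02  1.47  1.14 -2.69]
cup 0.2 1.1 -1 [-0.86  1.15 -0.02  1.47  1.14  0.46]
cup 0.2 1.3 1 [-0.81  1.24  0.2   1.73  1.   -2.82]
cup 0.2 1.3 -1 [-0.81  1.24  0.2   1.73  1.    0.32]
cup 0.2 1.4 1 [-0.79  1.29  0.32  1.83  0.93 -2.87]
cup 0.2 1.4 -1 [-0.79  1.29  0.32  1.83  0.93  0.27]
cup 0.2 1.5 1 [-0.76  1.34  0.44  1.93  0.86 -2.91]
cup 0.2 1.5 -1 [-0.76  1.34  0.44  1.93  0.86  0.24]
cup 0.2 1.7 1 None
cup 0.2 1.7 -1 None
cup 0.3 1.1 1 [-0.84  1.05 -0.1   1.28  1.1  -2.5 ]
cup 0.3 1.1 -1 [-0.84  1.05 -0.1   1.28  1.1   0.65]
cup 0.3 1.3 1 [-0.8   1.15  0.13  1.57  0.97 -2.68]
cup 0.3 1.3 -1 [-0.8   1.15  0.13  1.57  0.97  0.46]
cup 0.3 1.4 1 [-0.78  1.2   0.24  1.69  0.9  -2.74]
cup 0.3 1.4 -1 [-0.78  1.2   0.24  1.69  0.9   0.4 ]
cup 0.3 1.5 1 [-0.75  1.25  0.36  1.79  0.83 -2.79]
cup 0.3 1.5 -1 [-0.75  1.25  0.36  1.79  0.83  0.35]
cup 0.3 1.7 1 [-0.7   1.36  0.6   1.99  0.7  -2.88]
cup 0.3 1.7 -1 [-0.7   1.36  0.6   1.99  0.7   0.26]
lift 0.2 1.1 1 [-0.86  0.96 -0.07  1.62  1.14 -2.69]
lift 0.2 1.1 -1 [-0.86  0.96 -0.07  1.62  1.14  0.46]
lift 0.2 
[... 3371 characters left out ...]
1.74  0.96 -2.85]
mid 0.2 1.5 -1 [-0.66  0.98 -0.07  1.74  0.96  0.29]
mid 0.2 1.7 1 [-0.6   1.06  0.11  1.9   0.82 -2.92]
mid 0.2 1.7 -1 [-0.6   1.06  0.11  1.9   0.82  0.22]
mid 0.3 1.1 1 [-0.73  0.68 -0.51  1.08  1.17 -2.31]
mid 0.3 1.1 -1 [-0.73  0.68 -0.51  1.08  1.17  0.83]
mid 0.3 1.3 1 [-0.69  0.8  -0.3   1.4   1.06 -2.56]
mid 0.3 1.3 -1 [-0.69  0.8  -0.3   1.4   1.06  0.58]
mid 0.3 1.4 1 [-0.67  0.85 -0.2   1.52  0.99 -2.65]
mid 0.3 1.4 -1 [-0.67  0.85 -0.2   1.52  0.99  0.5 ]
mid 0.3 1.5 1 [-0.64  0.89 -0.11  1.62  0.93 -2.71]
mid 0.3 1.5 -1 [-0.64  0.89 -0.11  1.62  0.93  0.43]
mid 0.3 1.7 1 [-0.59  0.98  0.07  1.79  0.8  -2.81]
mid 0.3 1.7 -1 [-0.59  0.98  0.07  1.79  0.8   0.33]
```

```bash
cat > toy.py <<'E'
from det import *
import sys
def near(a,b): return abs((a-b+np.pi)%(2*np.pi)-np.pi)
def bestw(p,a):
    # pick of the two equivalent yaws the one with |j6| small
    c=[(abs(q[5]),w) for w in(a,a-np.pi) if (q:=solve_ik(p,down(w))) is not None]
    return min(c)[1]
def pick(tag,sel):
    o,_=toys(imaging.capture("top"))
    o=[t for t in o if t[1]<-150]
    for t in o: print("toy",[np.round(x,1) for x in t[:5]],t[5].round(0))
    t=sel(o); x,y,a=t[0],t[1],t[2]
    w=bestw([x,y,10],a)
    bot.grip(1.0,60)
    bot.move_ptp([x,y,110],down(w))
    im=snap("top",tag+"_hov")
    o2,_=toys(im); print("now",[ [round(float(v),1) for v in k[:3]] for k in o2])
    snap("side",tag+"_hovs")
    hit=bot.movel([x,y,5],max_speed=110,threshold=12)
    print("hit",hit,bot.get_state()["tcp_pos"].round(1))
    bot.grip(0.0,60); print("open",bot.get_state()["opening"])
    bot.movel([x,y,190],max_speed=200); print("open",bot.get_state()["opening"])
def place(by,bx=10):
    w=bestw(b2w(bx,by,40),BY)
    bot.move_ptp(b2w(bx,by,190),down(w)); print("open",bot.get_state()["opening"])
    print(bot.movel(b2w(bx,by,13),max_speed=130,threshold=12),bot.get_state()["tcp_pos"].round(1))
    bot.grip(0.49)
    bot.movel(b2w(bx,by,190),max_speed=200); print(bot.get_state()["t"])
E
python3 - <<'E'
from toy import *
print(bot.get_state()["tcp_pos"])
pick("t1",lambda o:min(o,key=lambda t:t[0]))
E
```

```text
[183.56017745 517.88132273 209.30747766]
toy [np.float64(428.5), np.float64(-277.8), np.float64(2.1), np.float64(66.1), np.float64(32.5)] [403. 217.]
toy [np.float64(528.1), np.float64(-389.7), np.float64(2.8), np.float64(67.1), np.float64(30.8)] [446. 176.]
toy [np.float64(612.2), np.float64(-258.6), np.float64(2.7), np.float64(66.8), np.float64(32.0)] [393. 145.]
now [[428.2, -278.2, 2.1], [611.3, -257.4, 2.7]]
hit False [ 429.  -278.2    5.5]
open 0.0024801104901922143
open 0.003564325085309698
```

Run:
```python
from h import *
a=snap("top","m1");b=snap("side","m1s")
h=cv2.imread('pics/raw_t1_hovs.png')
o=np.hstack([cv2.resize(h[230:420,200:400],None,fx=2,fy=2),cv2.resize(b[230:420,200:400],None,fx=2,fy=2)])
cv2.imwrite('pics/m1c.png',o)
```

```text
(no output)
```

View pics/m1.png

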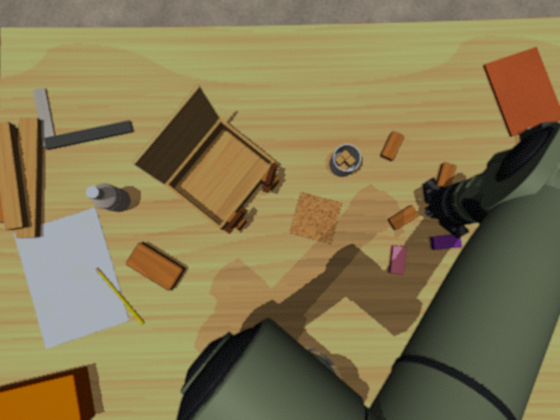

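View pics/m1c.png

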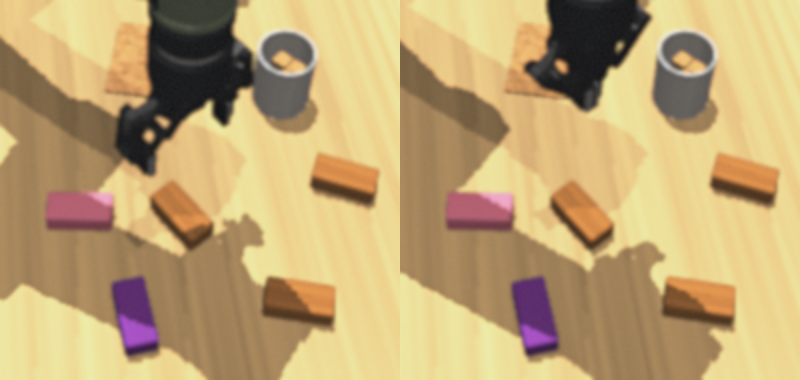

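View pics/raw_t1_hov.png

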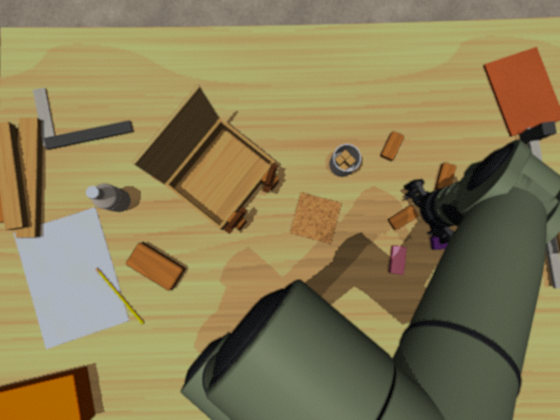

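Run:
```python
from h import *
s=bot.get_state();print(s['tcp_pos'],s['orientation'],s['qpos'].round(3),s['t'],s['opening'])
print(proj('side',[[429,-278,123],[429,-278,190],[429,-278,26]]),proj('top',[[429,-278,123],[429,-278,190]]))
```

```text
[ 427.74228116 -277.17829807  188.65341432] [-3.14075232e+00 -2.41353426e-03  2.09900490e+00] [-0.72   0.27  -0.328  0.975 -0.     0.323] 6.4667 -0.0005124618236421288
[[290.77617512 308.31764385]
 [291.94998906 288.17126298]
 [289.27337065 334.05485127]] [[415.24090554 213.38409443]
 [424.94806116 210.84449679]]
```

Run:
```python
from h import *
P=bot.get_state()['tcp_pos']
out=[]
for n,f in(('side','m1s'),('top','m1')):
    im=cv2.imread(f'pics/raw_{f}.png'); c=proj(n,P)[0]; x0,y0=(c-50).astype(int)
    o=cv2.resize(im[y0:y0+100,x0:x0+100],None,fx=3.9,fy=3.9,interpolation=cv2.INTER_CUBIC)
    p=((c+.5-[x0,y0])*3.9-.5).astype(int); cv2.circle(o,tuple(int(v) for v in p),3,(0,0,255),-1); out.append(o)
cv2.imwrite('pics/m2.png',np.hstack(out))
```

```text
(no output)
```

View pics/m2.png

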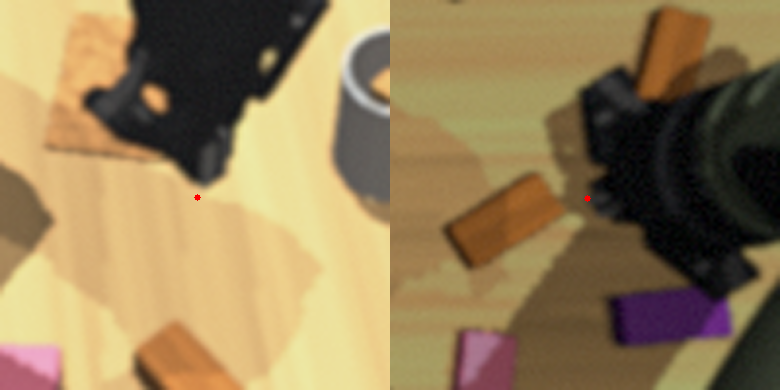

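Run:
```python
from h import *
w=2.1
bot.move_ptp([470,-200,60],down(w))
print(bot.get_state()["contact_force"].round(1))
h=bot.movel([470,-200,-12],max_speed=40,threshold=6)
s=bot.get_state();print(h,s['tcp_pos'],s['contact_force'],s['t'],s['opening'])
snap("side","b1",(200,180,400,330),3.9);snap("top","b1t")
bot.movel([470,-200,60])
```

```text
[ 0.1 -0.4  0. ]
False [ 470.17841689 -200.10042822  -11.80370157] [ 0.80384272 -0.15633499 -0.2006025 ] 9.0917 0.001528629684591543
```

View pics/b1.png

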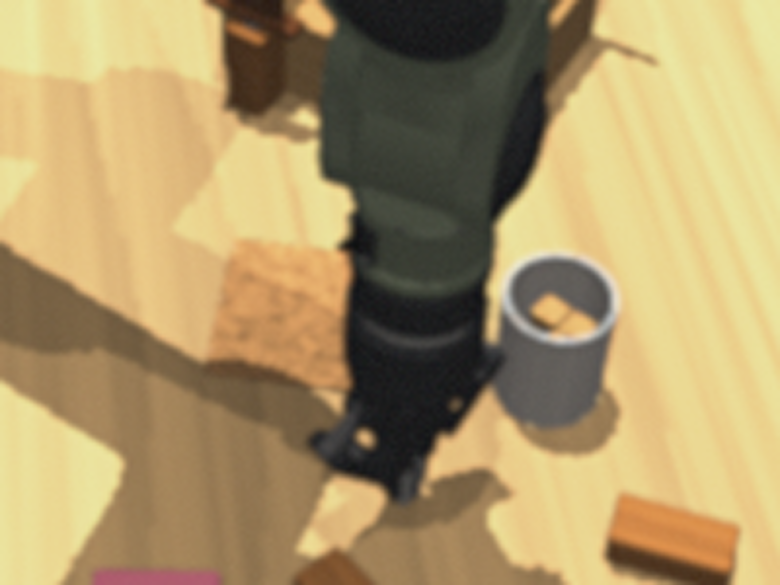

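Run:
```python
from h import *
bot.movel([470,-200,-5],max_speed=150)
h=bot.movel([470,-200,-35],max_speed=20,threshold=4)
s=bot.get_state();print(h,s['tcp_pos'],s['contact_force'],s['t'],s['opening'])
bot.movel([470,-200,20])
```

```text
True [ 469.89227694 -199.92666177  -21.25049922] [-0.56378027  0.85435724  6.59422853] 11.2917 0.0010253851469239918
```

```bash
sed -i 's/\[x,y,5\]/[x,y,-16]/; s/b2w(bx,by,13)/b2w(bx,by,-6)/' toy.py
python3 - <<'E'
from toy import *
bot.grip(1.0,60)
x,y,w=428.4,-278,2.1
bot.movel([470,-200,90])
pick("t2",lambda o:min(o,key=lambda t:t[0]))
E
```

```text
toy [np.float64(611.3), np.float64(-257.5), np.float64(2.7), np.float64(67.4), np.float64(32.4)] [392. 145.]
now [[608.2, -256.2, 2.6]]
hit False [ 612.  -257.9  -15.1]
open 0.3891971126412783
open 0.3812975231045839
```

Run:
```python
from toy import *
place(60)
snap("top","p1",scale=1.4)
snap("side","p1s",scale=1.4)
```

```text
open 0.38228767479437753
True [500.2 217.8   4. ]
21.5833
```

View pics/p1.png

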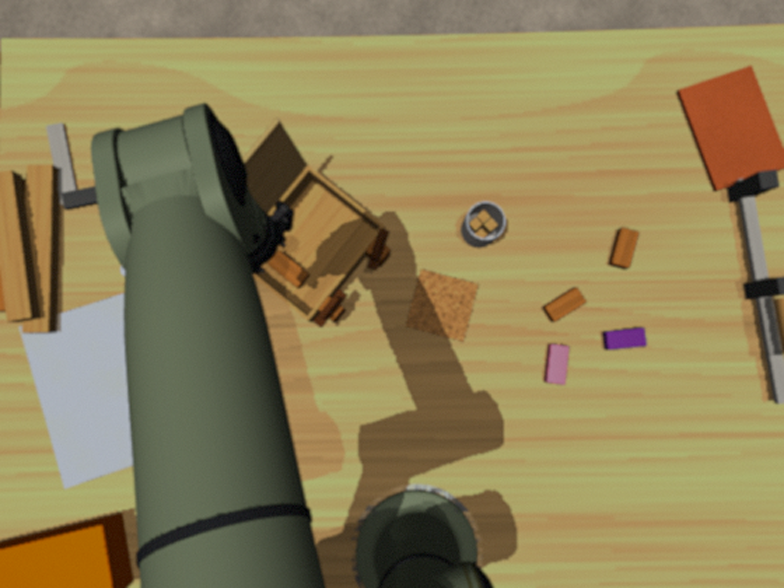

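View pics/p1s.png

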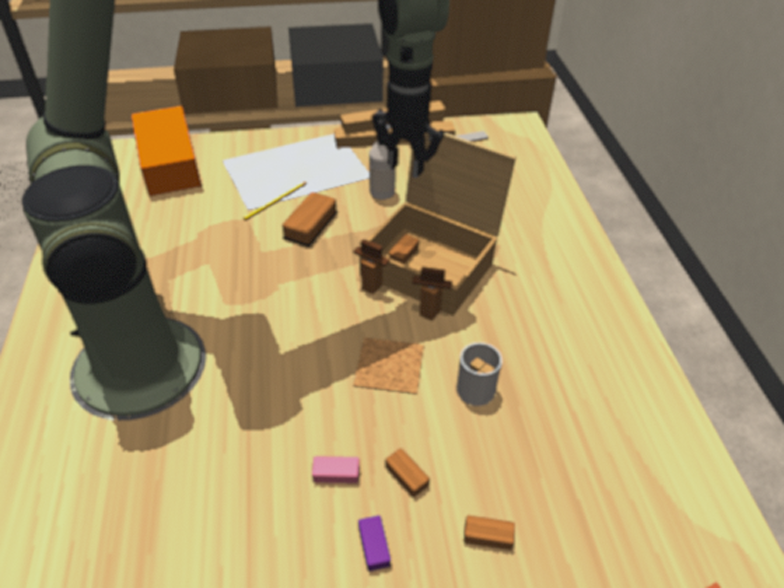

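Run:
```python
from toy import *
pick("t3",lambda o:min(o,key=lambda t:t[0]))
if bot.get_state()["opening"]>.2:
    place(6)
    snap("top","p2",scale=1.4)
    snap("side","p2s",(220,60,400,240),3.3)
```

```text
toy [np.float64(427.9), np.float64(-277.7), np.float64(2.1), np.float64(66.7), np.float64(31.8)] [403. 217.]
toy [np.float64(527.6), np.float64(-388.8), np.float64(2.8), np.float64(67.1), np.float64(31.7)] [446. 177.]
now [[428.0, -277.9, 2.1], [502.1, 216.8, 0.9]]
hit False [ 428.4 -278.1  -15.4]
open 0.390044754166357
open 0.3856087543795717
open 0.38160881618080605
False [543.9 183.9  -5.3]
31.9667
```

Run:
```python
from toy import *
pick("t4",lambda o:min(o,key=lambda t:t[0]))
if bot.get_state()["opening"]>.2:
    place(-60)
    snap("top","p3",scale=1.4)
    snap("side","p3s",(220,60,400,240),3.3)
```

```text
toy [np.float64(527.7), np.float64(-388.7), np.float64(2.8), np.float64(67.1), np.float64(31.5)] [446. 177.]
now [[502.3, 216.8, 0.9], [542.7, 182.1, 0.9]]
hit False [ 528.3 -389.3  -15.1]
open 0.3793454308464327
open 0.38484636448209775
open 0.3841721885800171
True [592.9 141.4   5. ]
42.3667
```

View pics/p3.png

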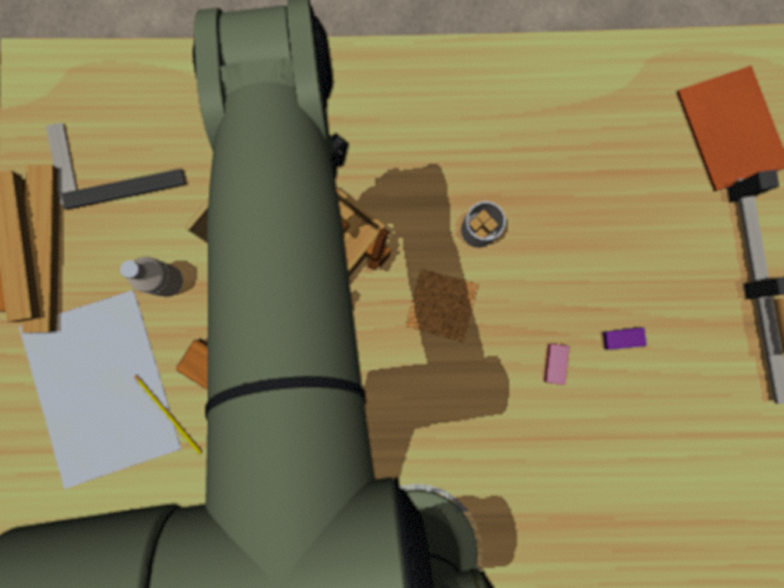

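View pics/p3s.png

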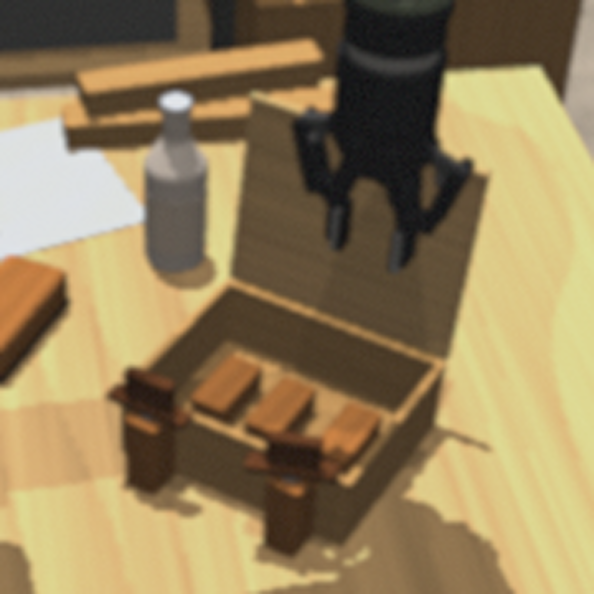

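```bash
cat > cupg.py <<'E'
from h import *
PSI,TH,FL,D=1.4,.3,1,47.5
def cp(gp,roll=0,d=D,psi=PSI,th=TH): return tcp_for(gp,psi,th,d),side_or(psi,th,roll,FL)
def back(gp,s,psi=PSI): return [gp[0]-s*np.cos(psi),gp[1]-s*np.sin(psi),gp[2]]
CUP=[570.5,-132,57]
E
python3 -W ignore - <<'E'
from cupg import *
for nm,g,r in (("s",back(CUP,110),0),("s2",back([CUP[0],CUP[1],150],110),0),("g",CUP,0),("l",[570,-132,190],0),("p",b2w(-10,5,175),0),("p2",b2w(-10,5,175),2.6),("c",[432.5,-61.4,61],0),("cb",back([432.5,-61.4,61],110),0)):
    q=solve_ik(*cp(g,r)); print(nm,None if q is None else np.round(q,2))
E
```

```text
s [-0.88  1.31  0.48  1.87  0.81 -2.81]
s2 [-0.88  1.18  0.44  1.96  0.81 -2.81]
g [-0.75  1.2   0.21  1.64  0.92 -2.72]
l [-0.76  1.01  0.18  1.8   0.92 -2.72]
p [-0.34  0.69 -0.48  0.9   1.23 -2.09]
p2 [-0.34  0.69 -0.48  0.9   1.23  0.51]
c [-0.84  1.03 -0.3   1.35  0.85 -2.78]
cb [-0.99  1.11 -0.09  1.55  0.71 -2.87]
```

```bash
python3 -W ignore - <<'E'
from cupg import *
s=bot.get_state()["tcp_pos"]
bot.movel([s[0],s[1],250],max_speed=200)
bot.grip(1.0,90)
bot.move_ptp(*cp(back([CUP[0],CUP[1],160],110)))
p,o=cp(back(CUP,110)); bot.movel(p,o,max_speed=150)
st=bot.get_state();print(st["t"],st["tcp_pos"],p)
z=Rot.from_euler("xyz",st["orientation"]).as_matrix()[:,2]
T=st["tcp_pos"]
for n in("side","top"):
    im=snap(n,"cs_"+n)
    c=proj(n,CUP)[0]; x0,y0=(c-60).astype(int)
    o=cv2.resize(im[y0:y0+120,x0:x0+140],None,fx=4,fy=4,interpolation=cv2.INTER_CUBIC)
    for P,col in((T,(0,0,255)),(T-20.5*z,(0,255,0)),(T+[0,0,20.5],(255,0,0))):
        p=((proj(n,P)[0]+.5-[x0,y0])*4-.5).astype(int); cv2.circle(o,(int(p[0]),int(p[1])),3,col,-1)
    cv2.imwrite(f"pics/csc_{n}.png",o)
E
```

```text
46.025 [ 559.8218337  -195.80999944   43.59364486] [559.5164654253123, -195.6812562490254, 42.96279018358637]
```

View pics/csc_side.png

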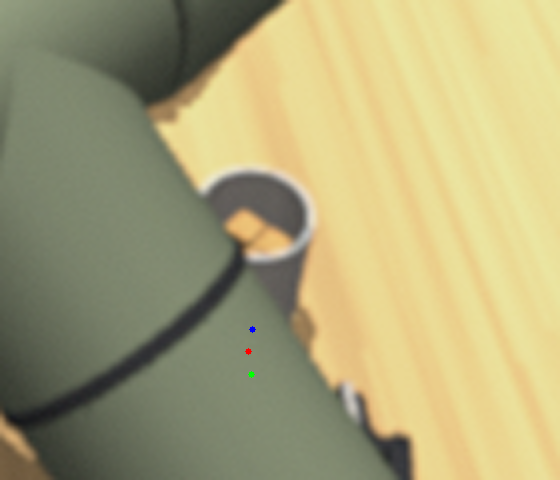

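View pics/csc_top.png

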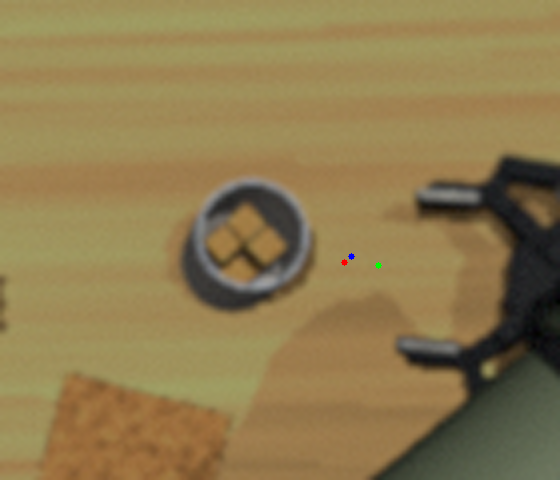

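```bash
python3 -W ignore - <<'E'
from cupg import *
p,o=cp(CUP); h=bot.movel(p,o,max_speed=70,threshold=8)
st=bot.get_state();print(h,st["t"],st["tcp_pos"],p)
im=snap("top","cg",(300,120,460,220),4)
bot.grip(0.0,90); print(bot.get_state()["opening"],bot.get_state()["contact_force"])
snap("top","cg2",(300,120,460,220),4)
E
```

```text
False 47.85 [578.24548104 -87.73624227  42.88557289] [578.2128511443387, -87.28178595029479, 42.96279018358637]
0.7598087094431527 [-0.24237209 -0.9423321   2.9133376 ]
```

View pics/cg2.png

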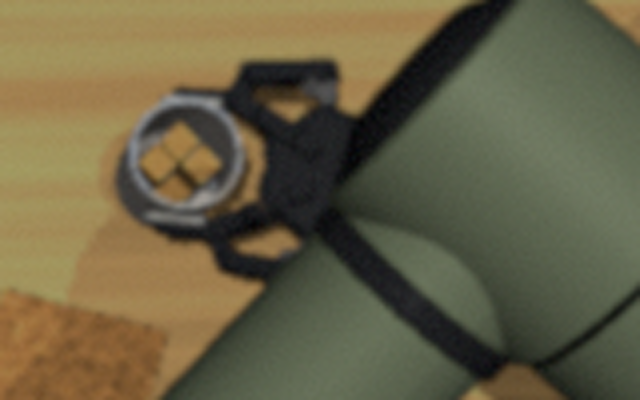

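```bash
python3 -W ignore - <<'E'
from cupg import *
def st(): s=bot.get_state(); print(round(s["t"],2),s["tcp_pos"].round(0),round(s["opening"],3),s["contact_force"].round(1))
p,o=cp([570.5,-132,75]); bot.movel(p,o,max_speed=60); st()
p,o=cp([570.5,-132,198]); bot.movel(p,o,max_speed=120); st()
snap("top","cl_top"); 
g=b2w(-10,5,198); m=[(570.5+g[0])/2,(-132+g[1])/2,198]
p,o=cp(m); bot.movel(p,o,max_speed=120); st()
p,o=cp(g); bot.movel(p,o,max_speed=120); st()
g=b2w(-10,5,178); p,o=cp(g); bot.movel(p,o,max_speed=80); st()
snap("top","cp_top",(120,60,420,280),2.6);snap("side","cp_side",(200,40,420,260),2.7)
E
```

```text
48.72 [578. -87.  61.] 0.762 [-1.4  0.4 -1.6]
49.89 [578. -87. 183.] 0.759 [ 0.2 -0.1 -2.4]
51.35 [559.  62. 184.] 0.761 [ 0.5 -0.2 -0.9]
52.76 [539. 212. 184.] 0.762 [ 0.3 -1.  -2.1]
53.16 [539. 212. 163.] 0.757 [-0.1 -0.  -1.7]
```

View pics/cp_top.png

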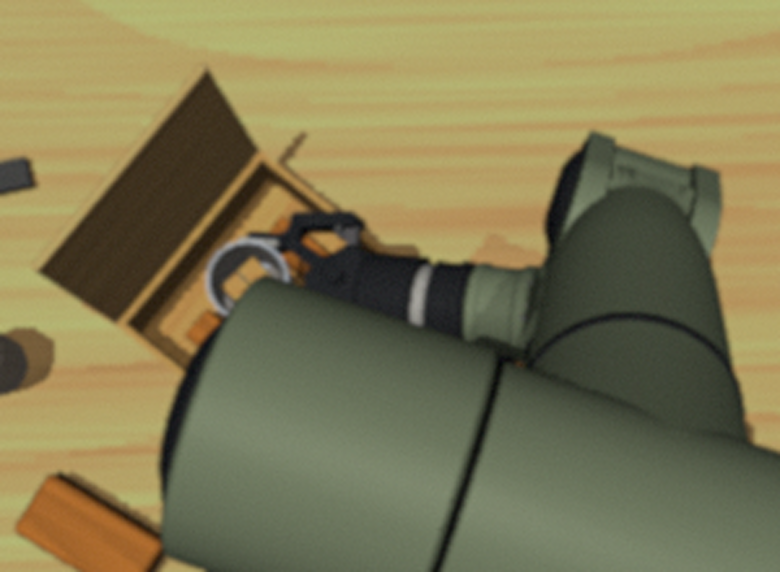

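View pics/cp_side.png

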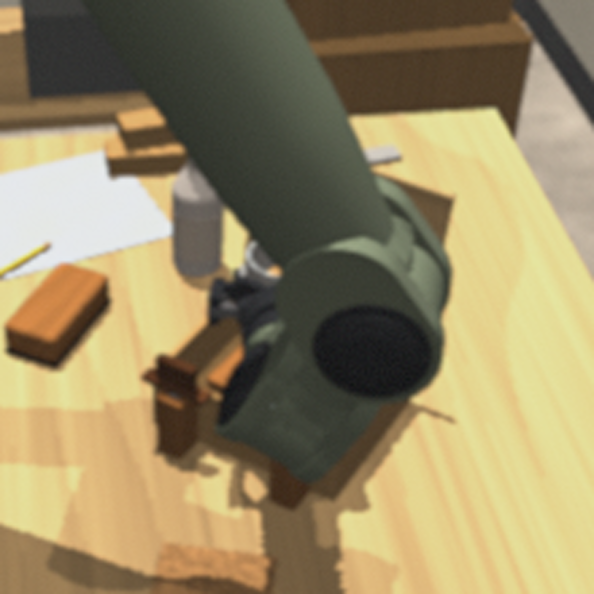

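```bash
python3 -W ignore - <<'E'
from cupg import *
u,v=(248.5/2.6-.5+120,278.5/2.6-.5+60)
P=onz("top",u,v,206);print(P,b2w(-10,5,206))
c,s=np.cos(BY),np.sin(BY);d=P[:2]-BC;print(c*d[0]+s*d[1],-s*d[0]+c*d[1])
for r in (0,.5,1,1.5,2,2.3,2.6): print(r,np.round(solve_ik(*cp(b2w(-10,5,178),r)),2), np.arccos(np.sin(.3)**2+np.cos(.3)**2*np.cos(r)).round(2))
E
```

```text
[531.07946759 168.23389752 206.        ] [np.float64(531.2793209084363), np.float64(167.66814398868726), 206]
-9.690774176714468 5.5141962619681095
0 [-0.34  0.68 -0.48  0.9   1.23 -2.09] 0.0
0.5 [-0.34  0.68 -0.48  0.9   1.23 -1.59] 0.48
1 [-0.34  0.68 -0.48  0.9   1.23 -1.09] 0.95
1.5 [-0.34  0.68 -0.48  0.9   1.23 -0.59] 1.42
2 [-0.34  0.68 -0.48  0.9   1.23 -0.09] 1.87
2.3 [-0.34  0.68 -0.48  0.9   1.23  0.21] 2.12
2.6 [-0.34  0.68 -0.48  0.9   1.23  0.51] 2.34
```

```bash
python3 -W ignore - <<'E'
from cupg import *
q=bot.get_state()["qpos"].copy(); q0=q[5]
for r in (.6,1.0,1.3,1.5,1.65,1.8,1.95,2.1,2.3,2.5,2.65):
    q[5]=q0+r; bot.move_j(q.tolist()); bot.dwell(.1)
    s=bot.get_state();print(r,round(s["t"],2),round(s["opening"],3),s["contact_force"].round(1))
bot.dwell(.5)
snap("top","pp_top",(120,60,420,280),2.6);snap("side","pp_side",(200,40,420,260),2.7)
print(q0,bot.get_state()["contact_force"].round(1))
E
```

```text
0.6 53.98 0.758 [-0.8 -0.3 -1.6]
1.0 54.55 0.757 [-0.6  0.3 -2.7]
1.3 55.04 0.761 [ 0.7  0.1 -1.5]
1.5 55.45 0.759 [ 0.3  0.2 -1.8]
1.65 55.82 0.761 [ 0.1 -0.2 -1.8]
1.8 56.18 0.762 [-0.5  0.4 -1.3]
1.95 56.55 0.758 [-0.8 -0.5 -1.9]
2.1 56.92 0.758 [ 0.2  0.6 -1.6]
2.3 57.33 0.761 [ 0.3  0.7 -1.9]
2.5 57.73 0.759 [-0.3  0.7 -1.8]
2.65 58.1 0.762 [-0.   0.2 -1.4]
-2.0927277774946673 [ 0.  -0.2 -0.2]
```

View pics/pp_top.png

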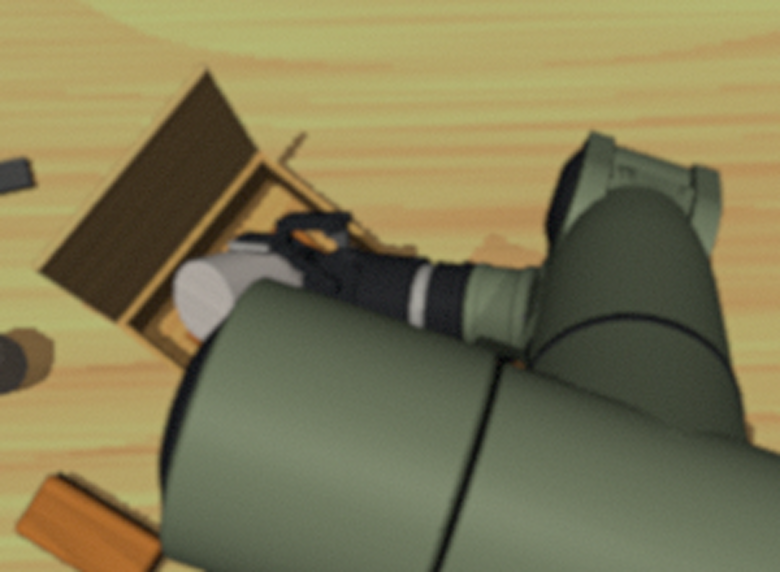

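View pics/pp_side.png

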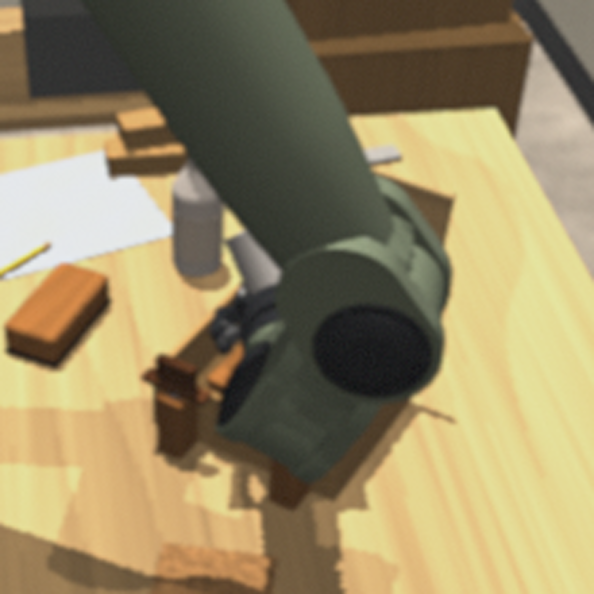

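```bash
python3 -W ignore - <<'E'
from cupg import *
q=bot.get_state()["qpos"].copy()
for a in (.95,.55,.95):
    q[5]=a; bot.move_j(q.tolist())
bot.dwell(.2)
p,o=cp(b2w(-10,5,198)); 
q[5]=-0.6; bot.move_j(q.tolist())
q[5]=-2.0927; bot.move_j(q.tolist())
print(bot.get_state()["orientation"],o,bot.get_state()["opening"])
bot.movel(p,o,max_speed=120)
C=[432.5,-61.4,198]
p,o=cp(C); bot.movel(p,o,max_speed=150)
s=bot.get_state();print(s["t"],s["opening"],s["contact_force"])
snap("top","e_top",scale=1.4);snap("side","e_side",(200,60,400,260),3)
E
```

```text
[ 3.13727562  1.27109959 -1.74622714] [-3.141592653589793, 1.2707963267948967, -1.7415926535897934] 0.7644990606084443
65.1583 0.7633309468801324 [ 0.78180215 -0.25458044 -1.16929709]
```

View pics/e_top.png

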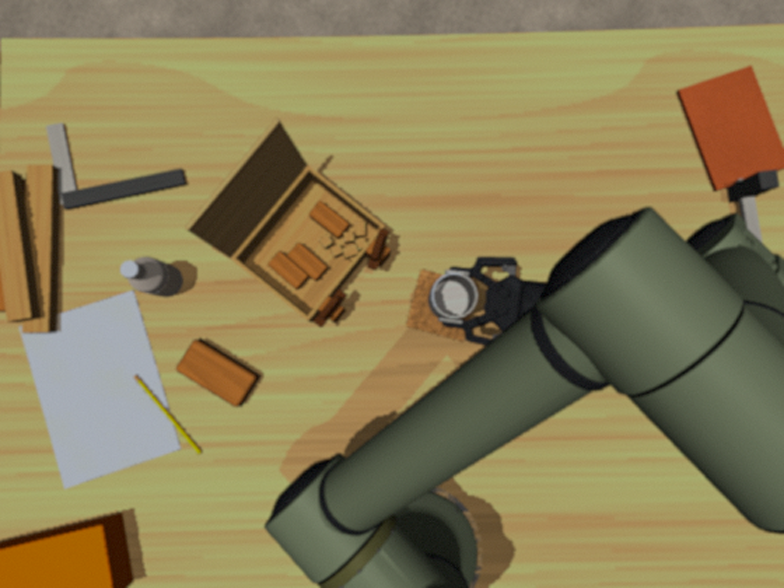

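View pics/e_side.png

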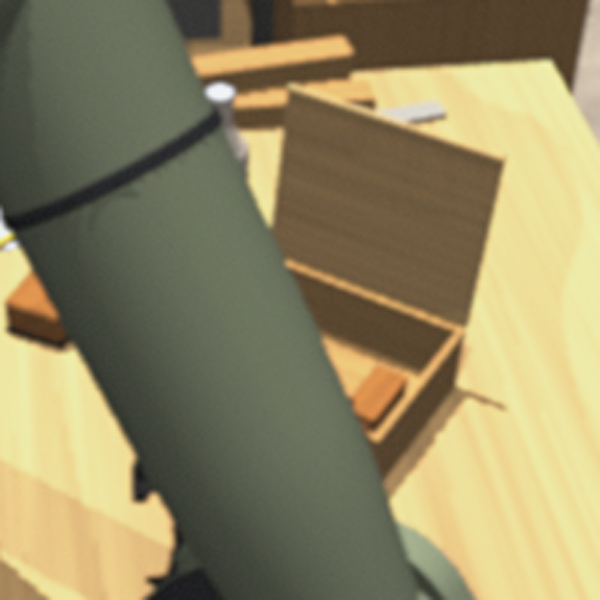

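```bash
python3 -W ignore - <<'E'
from cupg import *
p,o=cp([432.5,-61.4,75]); bot.movel(p,o,max_speed=150)
p,o=cp([432.5,-61.4,60]); h=bot.movel(p,o,max_speed=30,threshold=5)
s=bot.get_state();print(h,s["t"],s["opening"],s["contact_force"],s["tcp_pos"],p)
bot.grip(1.0)
g=[432.5,-61.4,s["tcp_pos"][2]-p[2]+60]
p,o=cp(back(g,120)); bot.movel(p,o,max_speed=100)
p,o=cp(back([432.5,-61.4,200],120)); bot.movel(p,o,max_speed=150)
s=bot.get_state();print(s["t"])
snap("top","f_top",(120,60,420,280),2.6);snap("side","f_side",(200,180,400,330),3)
E
```

```text
True 66.7 0.7611196950878298 [-1.43706825 -1.72853504  3.60867565] [440.31959002 -16.62799229  47.3548158 ] [440.21285114433874, -16.68178595029478, 45.96279018358637]
69.4667
```

View pics/f_top.png

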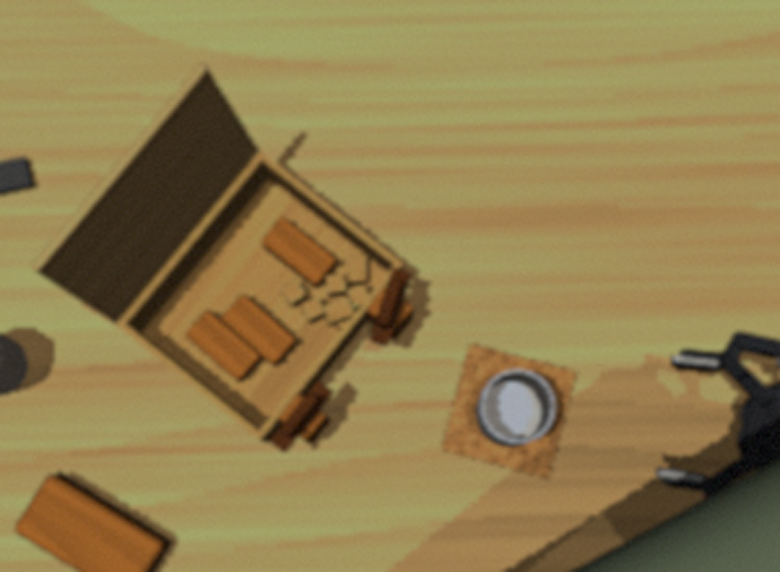

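View pics/f_side.png

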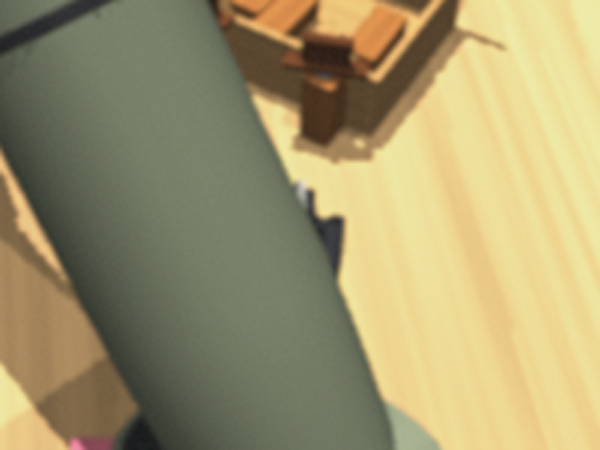

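```bash
python3 -W ignore - <<'E'
from cupg import *
# lid angle
def c1(x,y): return (x+.5)/3.6-.5+130,(y+.5)/3.6-.5+80
def c3(x,y): return (x+.5)/3.8-.5+240,(y+.5)/3.8-.5+80
obs=[("top",c1(250,22),-106),("top",c1(20,300),106),("side",c3(217,35),106),("side",c3(485,128),-106)]
for n,uv,y in obs:
    best=min((np.linalg.norm(proj(n,b2w(86-172*np.cos(f),y,70+172*np.sin(f)))[0]-uv),f) for f in np.arange(1.5,2.05,.01)); print(n,best)
# button angles later
p=cp(back([432.5,-61.4,260],120)); print(solve_ik(*p) is not None)
for P in ([400,-200,300],b2w(190,0,330),b2w(165,0,180),b2w(86,0,180),b2w(-49,0,60),b2w(190,0,250)):
    for w in(BY,BY-np.pi):
        q=solve_ik(P,down(w)); print(np.round(P,0),None if q is None else np.round(q,2))
E
```

```text
top (np.float64(1.0563745168681424), np.float64(1.7400000000000002))
top (np.float64(1.5448925048327415), np.float64(1.7400000000000002))
side (np.float64(1.2588260879803246), np.float64(1.8100000000000003))
side (np.float64(0.6333305108374923), np.float64(1.7500000000000002))
True
[ 400 -200  300] [-0.63  0.08 -0.27  1.22  0.    1.63]
[ 400 -200  300] [-0.63  0.08 -0.27  1.22  0.   -1.51]
[662. 319. 330.] [0.35 0.71 0.74 1.6  0.   2.61]
[662. 319. 330.] [ 0.35  0.71  0.74  1.6   0.   -0.53]
[647. 299. 180.] [0.33 0.66 0.27 1.18 0.   2.59]
[647. 299. 180.] [ 0.33  0.66  0.27  1.18  0.   -0.55]
[596. 239. 180.] [0.27 0.52 0.02 1.08 0.   2.53]
[596. 239. 180.] [ 0.27  0.52  0.02  1.08  0.   -0.62]
[510. 134.  60.] [ 0.12  0.44 -0.45  0.68  0.    2.38]
[510. 134.  60.] [ 0.12  0.44 -0.45  0.68  0.   -0.76]
[662. 319. 250.] [0.35 0.69 0.5  1.38 0.   2.61]
[662. 319. 250.] [ 0.35  0.69  0.5   1.38  0.   -0.53]
```

```bash
python3 -W ignore - <<'E'
from cupg import *
W=BY-np.pi
p,o=cp(back([432.5,-61.4,260],120)); bot.movel(p,o,max_speed=150)
bot.move_ptp([400,-200,300],down(W)); bot.grip(0.0,40)
snap("top","g_top",(120,60,420,280),2.6);snap("side","g_side",(200,60,400,290),2.6)
bot.move_ptp(b2w(195,0,330),down(W))
print(bot.get_state()["t"],bot.get_state()["tcp_pos"])
E
```

```text
74.3333 [666.11975165 321.14755842 330.46721874]
```

View pics/g_side.png

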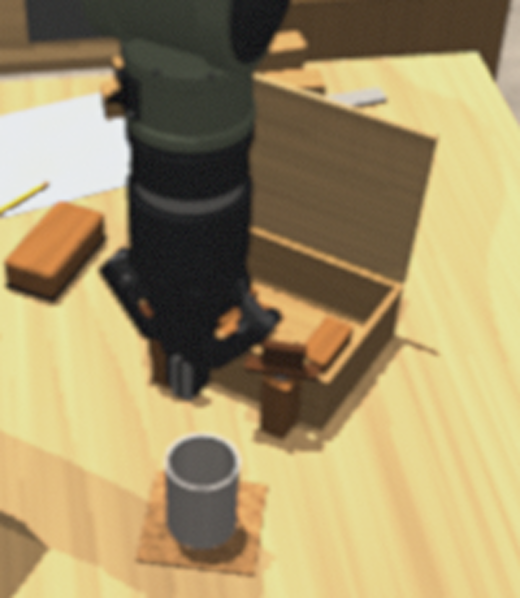

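```bash
python3 -c "
import cv2
a=cv2.imread('pics/raw_g_top.png');cv2.imwrite('pics/g_box.png',cv2.resize(a[110:240,165:295],None,fx=4.5,fy=4.5,interpolation=cv2.INTER_CUBIC))"
```

```text
(no output)
```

View pics/g_box.png

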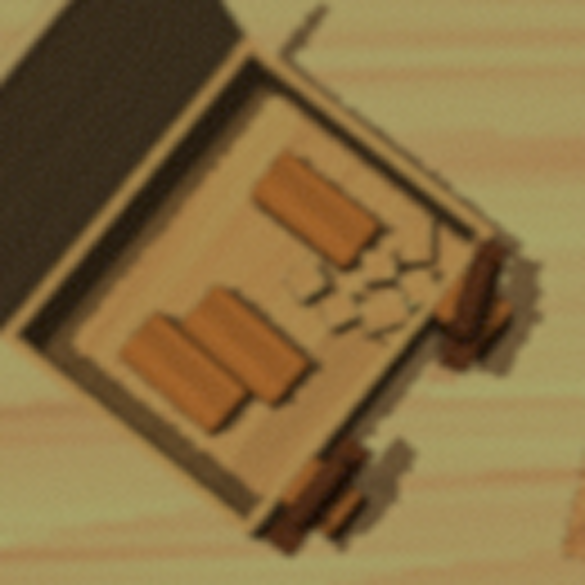

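Run:
```python
from h import *
im=cv2.imread('pics/raw_g_top.png')
x0,y0,s=245,150,14
o=cv2.resize(im[y0:y0+42,x0:x0+42],None,fx=s,fy=s,interpolation=cv2.INTER_CUBIC)
def dr(P,col):
    p=((proj("top",P)+.5-[x0,y0])*s-.5).astype(int); cv2.polylines(o,[p],True,col,1)
for a,col in((.2,(0,255,0)),(.35,(0,0,255))):
    def t(lx,ly,z):
        c,s_=np.cos(a),np.sin(a); return b2w(-104+c*lx-s_*ly,-65+s_*lx+c*ly,z)
    dr([t(6,22,114),t(6,-22,114),t(-6,-22,114),t(-6,22,114)],col)
    dr([t(9,36,86),t(9,-36,86),t(-9,-36,86),t(-9,36,86)],col)
cv2.imwrite('pics/tb0.png',o)
```

```text
(no output)
```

View pics/tb0.png

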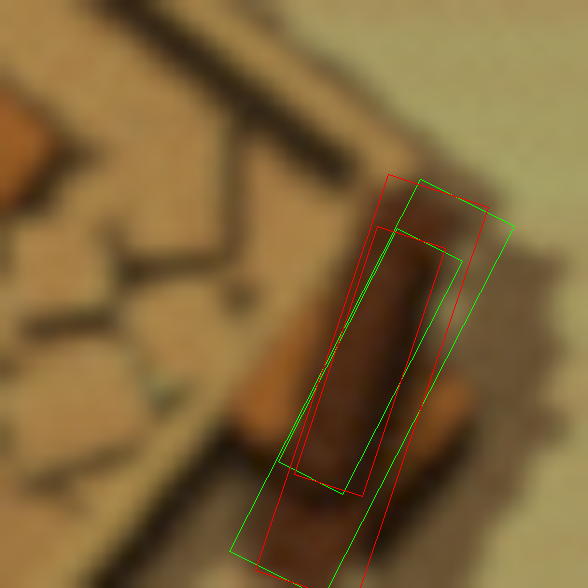

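```bash
cat > tb.py <<'E'
from cupg import *
def wq(q): return BY+np.pi/2+q-np.pi
def turn(by,q0,q1,n,tag,zt=90):
    Z=zt-20.5
    P=b2w(-104,by,Z); H=b2w(-104,by,Z+90)
    bot.move_ptp(H,down(wq(q0)))
    bot.grip(.5,50)
    snap("top",tag+"_h"); 
    h=bot.movel(P,max_speed=80,threshold=8); s=bot.get_state(); print("down",h,s["tcp_pos"].round(1))
    bot.grip(0.0,50); s=bot.get_state(); print("open",s["opening"],s["contact_force"].round(1))
    Pz=[P[0],P[1],s["tcp_pos"][2]]
    for q in np.linspace(q0,q1,n+1)[1:]:
        bot.movel(Pz,down(wq(q)),max_speed=60)
        s=bot.get_state(); print(round(q,2),s["opening"].round(3),s["contact_force"].round(1),s["wrist_torque"].round(2))
    bot.grip(.5)
    bot.movel(H,max_speed=120); print(bot.get_state()["t"])
E
python3 -W ignore - <<'E'
from tb import *
s=bot.get_state()["tcp_pos"]
for q in(0,.37,1.6):
    for y in(-65,65): print(solve_ik(b2w(-104,y,70),down(wq(q))))
W=BY-np.pi
bot.move_ptp(b2w(0,-40,300),down(W))
turn(-65,.37,0.03,2,"u0")
snap("top","u0e",(225,130,305,250),5)
E
```

```text
[-0.04385491  0.42470057 -0.44184031  0.70425544  0.         -2.49565124]
[ 0.13796722  0.29529273 -0.64915151  0.62635209  0.         -2.3138291 ]
[-0.04385491  0.42470057 -0.44184031  0.70425544  0.         -2.86565124]
[ 0.13796722  0.29529273 -0.64915151  0.62635209  0.         -2.6838291 ]
[-0.04385491  0.42470057 -0.44184031  0.70425544  0.          2.18753407]
[ 0.13796722  0.29529273 -0.64915151  0.62635209  0.          2.3693562 ]
down False [525.9  50.6  70. ]
open 0.127154169769136 [ 2.5 15.6  0.9]Traceback (most recent call last):
  File "<stdin>", line 7, in <module>
  File "tb.py", line 14, in turn
    s=bot.get_state(); print(round(q,2),s["opening"].round(3),s["contact_force"].round(1),s["wrist_torque"].round(2))
                                        ^^^^^^^^^^^^^^^^^^
AttributeError: 'float' object has no attribute 'round'
```

```bash
sed -i 's/s\["opening"\].round(3)/round(float(s["opening"]),3)/; s/+q-np.pi/+q/' tb.py
python3 -W ignore - <<'E'
from tb import *
s=bot.get_state();print(s["qpos"].round(2),s["contact_force"].round(1),s["wrist_torque"].round(2),s["opening"],s["t"])
P=b2w(-104,-65,70)
bot.movel(P,down(wq(.02)-np.pi),max_speed=60)
s=bot.get_state();print(s["contact_force"].round(1),s["wrist_torque"].round(2),s["opening"])
bot.grip(.5); bot.movel(b2w(-104,-65,160),max_speed=120)
bot.grip(0.0)
bot.movel(b2w(-104,-65,300),max_speed=200)
bot.move_ptp(b2w(0,0,330),down(BY-np.pi))
bot.move_ptp(b2w(195,0,330),down(BY-np.pi))
print(bot.get_state()["t"])
snap("top","u1e",(120,70,320,250),4)
E
```

```text
[-0.04  0.42 -0.44  0.7   0.01 -2.7 ] [ 7.2 15.6 -8.1] [ 2.92 -1.26 -0.07] 0.12703783335476668 79.5
[ 5.2 14.2 -2.4] [ 3.   -0.94 -0.04] 0.12889862395869145
84.8667
```

View pics/u1e.png

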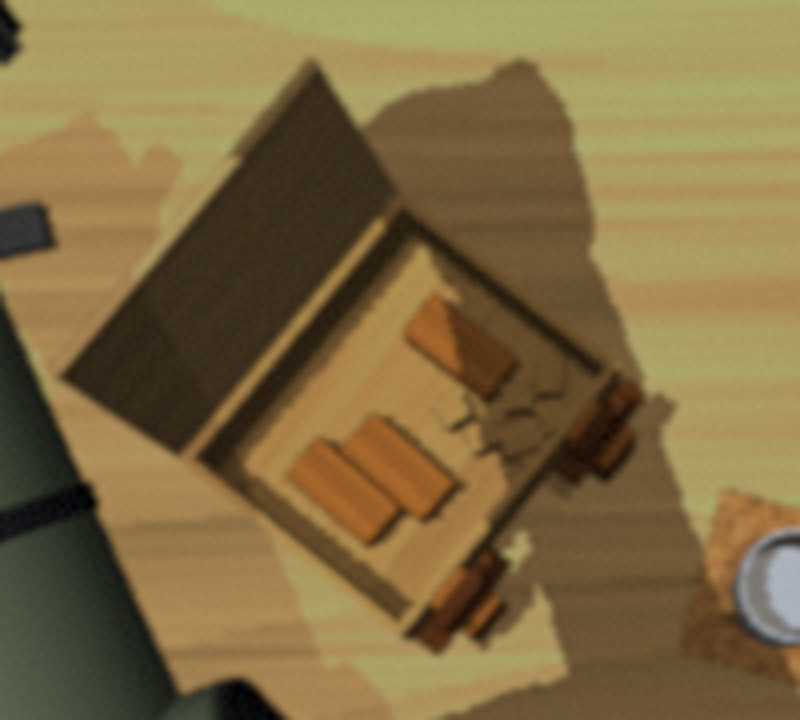

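```bash
cat > lid.py <<'E'
from cupg import *
W=BY-np.pi
def st(): s=bot.get_state(); print(round(s["t"],2),s["tcp_pos"].round(0),s["contact_force"].round(1))
def tipat(psi,r=135,n=14):
    x=86-r*np.cos(psi)+n*np.sin(psi); z=70+r*np.sin(psi)+n*np.cos(psi)
    return b2w(x,0,z-20.5)
E
python3 -W ignore - <<'E'
from lid import *
bot.movel(b2w(195,0,184),down(W),max_speed=150); st()
h=bot.movel(b2w(145,0,184),max_speed=100,threshold=25);print(h); st()
for psi in (1.55,1.35,1.15,.95):
    h=bot.movel(tipat(psi),max_speed=110,threshold=30); print(psi,h); st()
    if h: break
snap("top","l1",(120,70,320,250),4);snap("side","l1s",(220,60,400,240),3.3)
E
```

```text
86.04 [666. 323. 186.] [-0.5 -0.8 -0.5]
False
86.69 [634. 284. 185.] [ 0.4  0.  -0.6]
1.55 False
87.28 [604. 247. 185.] [ 0.2  1.1 -1.1]
1.35 False
87.67 [586. 226. 184.] [-0.9  1.2 -0.4]
1.15 False
88.08 [569. 206. 179.] [-0.5 -0.   0.5]
0.95 False
88.47 [554. 187. 168.] [ 0.  -0.1  1. ]
```

View pics/l1s.png

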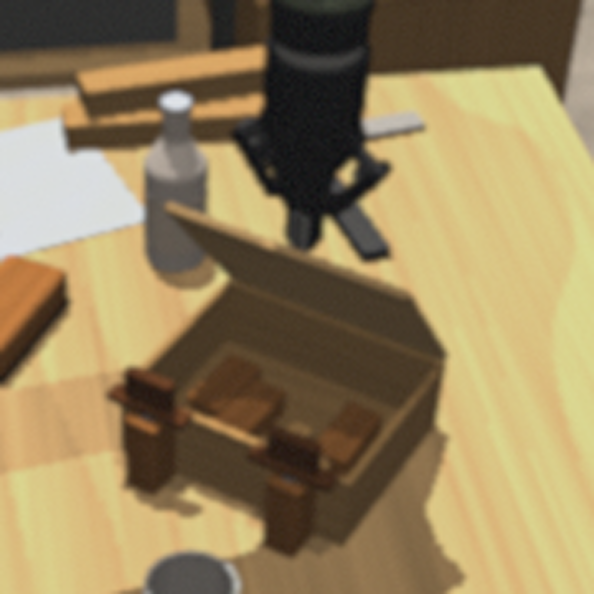

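```bash
python3 -W ignore - <<'E'
from lid import *
for psi in (.75,.55,.35,.2):
    h=bot.movel(tipat(psi,n=10),max_speed=110,threshold=30); print(psi,h); st()
    if h: break
p=b2w(86-140,0,50); h=bot.movel(p,max_speed=40,threshold=15); print("press",h); st()
bot.dwell(.3)
bot.movel(b2w(86-140,0,160),max_speed=150)
bot.movel(b2w(-20,60,300),max_speed=200)
snap("top","l2",(120,70,320,250),4);snap("side","l2s",(220,60,400,240),3.3); st()
E
```

```text
0.75 False
89.01 [538. 168. 149.] [ 0.9 -1.2 -0.3]
0.55 False
89.4 [526. 154. 129.] [ 0.7 -0.7  0.7]
0.35 False
89.79 [518. 143. 105.] [ 0.  -0.3  0.1]
0.2 False
90.12 [513. 138.  86.] [-0.1 -0.  -0.3]
press True
90.87 [508. 132.  57.] [-2.1 -0.4  9.2]
93.04 [482. 194. 298.] [ 0.3 -0.1  0.3]
```

View pics/l2s.png

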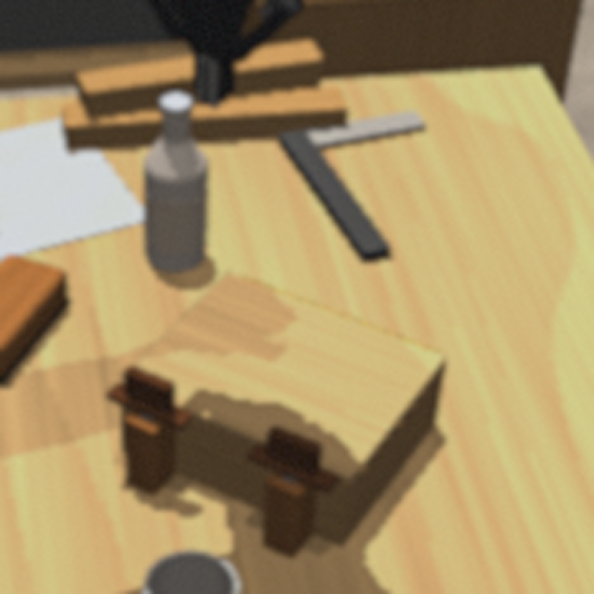

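View pics/l2.png

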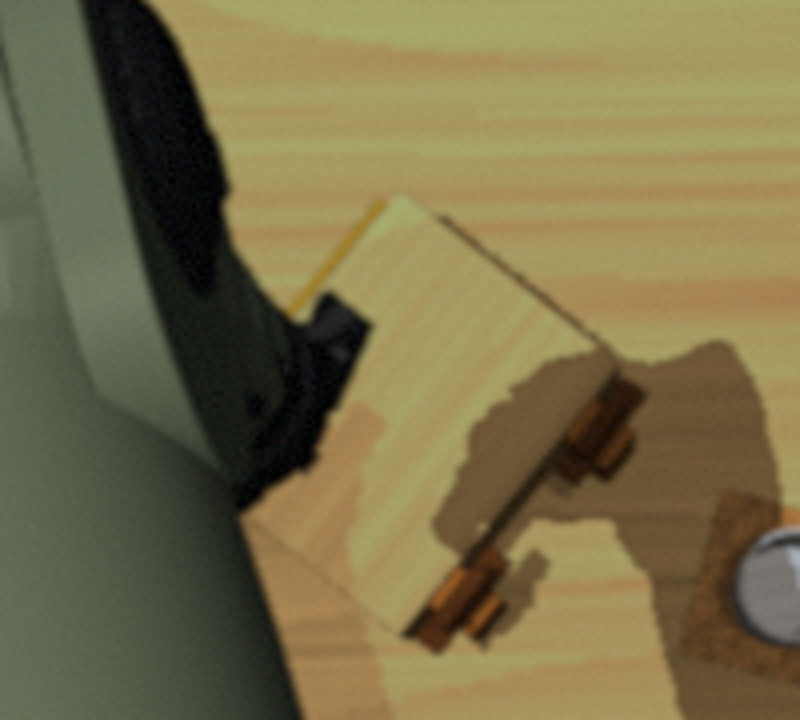

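```bash
sed -i 's/b2w(-104,by/b2w(-103,by/g' tb.py; python3 -W ignore - <<'E'
from tb import *
for y in(-65,65):
    for q in(0,.8,1.6): print(np.round(solve_ik(b2w(-103,y,70),down(wq(q))),2))
turn(65,.05,1.6,5,"v1")
snap("top","v1e",(205,130,325,250),5);snap("side","v1s",(220,60,400,240),3.3)
E
```

```text
[-0.04  0.43 -0.44  0.71  0.    0.65]
[-0.04  0.43 -0.44  0.71  0.   -0.15]
[-0.04  0.43 -0.44  0.71  0.   -0.95]
[ 0.14  0.3  -0.65  0.63  0.    0.83]
[ 0.14  0.3  -0.65  0.63  0.    0.03]
[ 0.14  0.3  -0.65  0.63  0.   -0.77]
down False [426.3 134.2  69.9]
open 0.1288445805572964 [ 5.  12.7 -3.7]
0.36 0.13 [  9.   14.2 -16.4] [ 2.72 -1.85  0.09]
0.67 0.131 [ 10.3  14.6 -17. ] [ 2.96 -1.98  0.01]
0.98 0.127 [  8.8  17.2 -17.4] [ 3.29 -1.96  0.01]
1.29 0.129 [  8.5  18.7 -16.8] [ 3.57 -1.94  0.03]
1.6 0.129 [  9.   20.2 -16.8] [ 3.87 -1.83  0.07]
100.1
```

View pics/v1e.png

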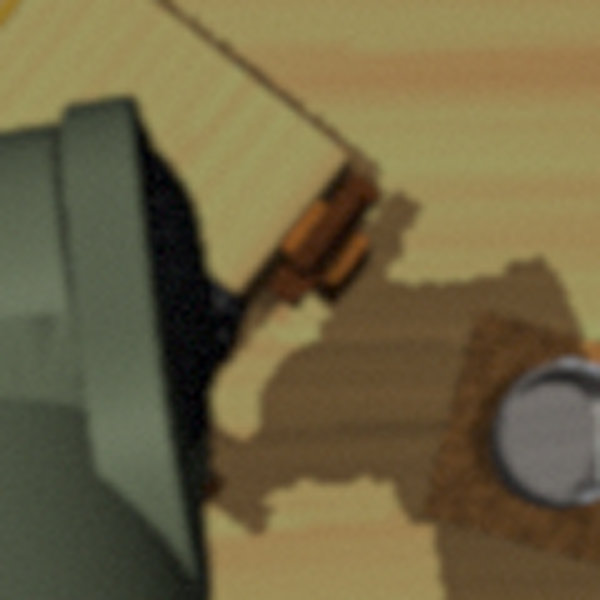

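View pics/v1s.png

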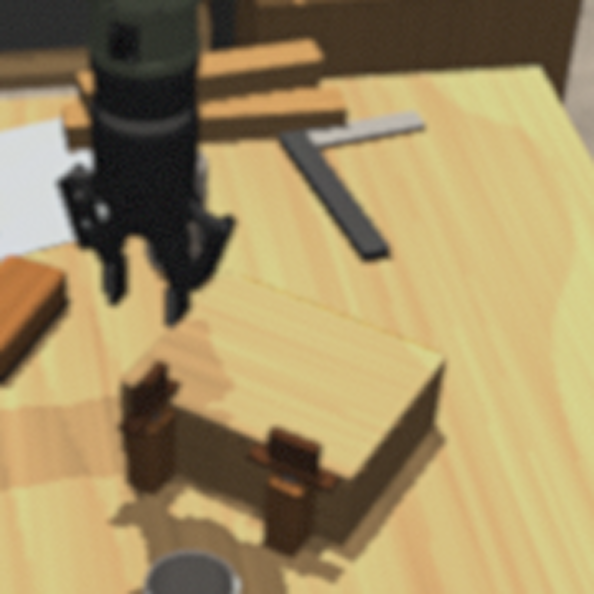

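```bash
sed -i 's/b2w(-103,by/b2w(-102,by/g' tb.py; python3 -W ignore - <<'E'
from tb import *
bot.movel(b2w(-103,65,220),max_speed=200)
turn(-65,.02,1.6,5,"v0")
p=bot.get_state()["tcp_pos"]
bot.movel([p[0],p[1],300],max_speed=200)
bot.move_ptp([300,-300,300],down(wq(1.6)))
print(bot.get_state()["t"])
snap("top","w",(120,70,360,250),3.3);snap("side","ws",(220,60,420,290),2.6)
E
```

```text
down False [527.2  52.1  70. ]
open 0.12938401159236174 [ 4.   7.7 -1.1]
0.34 0.131 [ 7.9  8.6 -9.1] [ 1.68 -1.55  0.09]
0.65 0.127 [  8.6  11.2 -10. ] [ 2.02 -1.65 -0.01]
0.97 0.128 [  8.   12.9 -10. ] [ 2.41 -1.74  0.04]
1.28 0.125 [ 7.3 15.  -9.4] [ 2.76 -1.62  0.02]
1.6 0.133 [ 6.5 15.7 -7.1] [ 2.99 -1.41  0.03]
107.475
109.8667
```

View pics/w.png

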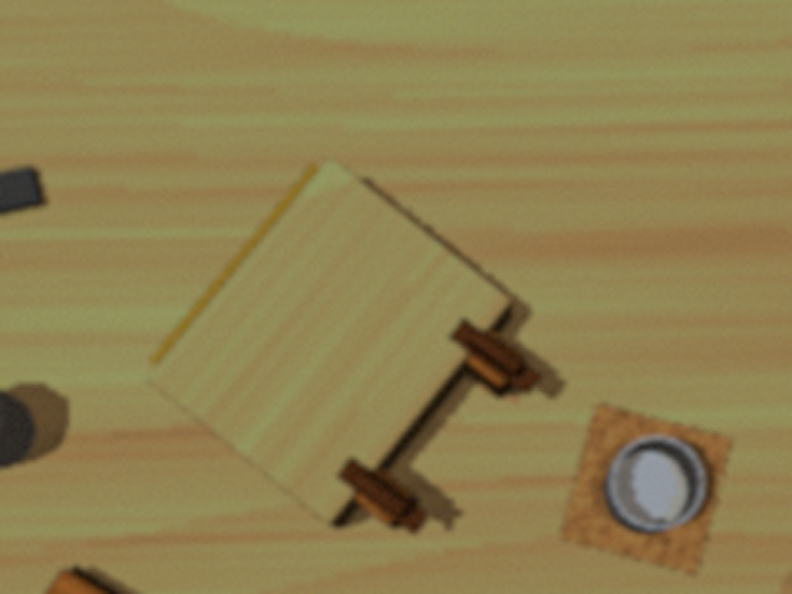

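View pics/ws.png

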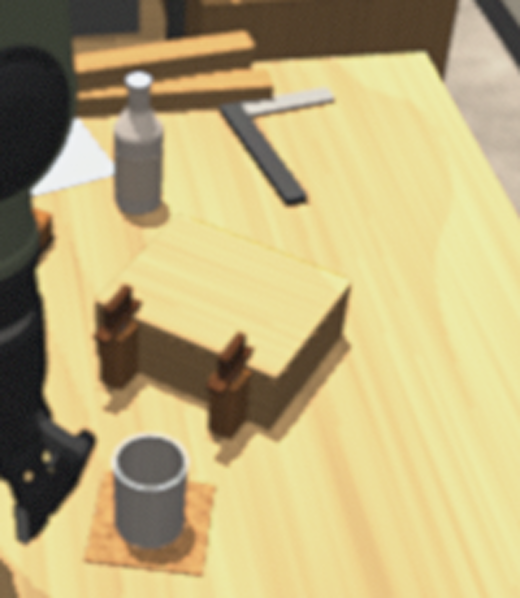

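```bash
python3 -c "
from h import *
P=onz('top',(657.5)/3.3-.5+120,483.5/3.3-.5+70,89);print(P[:2]-[432.5,-61.4],bot.get_state()['contact_force'].round(1))
bot.sign_off()"
```

```text
[-2.57814907  0.87844592] [-0.6 -0.6 -0.5]
the job is handed in; nothing more can be done
```

The kit is packed and handed in after about 110 s of the 210 s allowed. No verdict is reported, so the checks below are my own.

**What I did:**
- I put the three brown toy bodies in the box and left the pink and purple blocks alone.
- I poured the legs in with a side grip on the cup, then stood the empty cup on the coaster.
- I swung the lid shut from behind and pressed it down, then turned both turnbuttons across its edge.

**Last checks:**
- **Box contents:** before closing, the picture showed all three toys and a single layer of legs in the box. I saw none on the bench. I could not count the legs exactly (five or six), but the cup was empty.
- **Lid:** it was pressed until it stopped, with the fingertip at about 77.5 mm. The lid's top should be at 78 mm, so it is shut.
- **Turnbuttons:** they measure about 1.63 rad (turnbutton0) and 1.60 rad (turnbutton1).
- **Cup:** it stands upright about 3 mm from the coaster's centre.
- **Bystanders:** I did not touch the glue bottle or the sanding block. The glue bottle looks unmoved in the last pictures; I did not measure either one.

**What failed or disagreed:**
- **Finger length:** the real fingertips sit about 20.5 mm behind the reported TCP. My first toy grasp closed on air because of this. I then measured it by touching the bench and corrected for it.
- **Side camera:** it disagreed with the top camera by about 2 px at the cup, so I relied on the top view.
- **Turnbutton0's start:** it stood at about 0.37 rad, where its bar would have overlapped the lid's edge by about 3 mm. I turned it back to about 0 before shutting the lid.
- **Turnbutton grips:** they showed 10–20 N of sideways force, which suggests my box position is 1–2 mm off.

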